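Fetch the ring clamp from behind the jar and the cube

ROBOT

A 6-joint arm with a two-finger parallel gripper is mounted at the origin on a cart in front of the work surface, level with it; the furniture and walls round the work are solid. World frame = base frame: x ahead of the robot, y to its left, z up, the work surface at z = 0. Lengths are in m, angles in rad, forces in N, time in s.
With the tool pointing down it reaches from about 0.275 to 0.775 m from the base axis. Payload 14.6 kg.
Tool frame: the origin (TCP) lies between the finger pads; the fingertips stand manip.finger_overhang ahead of it and the grasp point (between the pads) lies 5 mm behind it (manip.finger_overhang is the distance from the TCP to the fingertips, in m); z points along the fingers, y is the line along which they close (so a half turn about z gives the same grasp; the last joint's range is limited). The gripper opens to 85 mm and grips with 20 to 120 N. Pads are 22 mm wide; open, the fingers measure 114 mm over their backs; the gripper's body (76 mm by 85 mm) begins 54 mm behind the grasp point. The pads swing forward as they close: fully open they stand 13 mm farther back than shut.
Start: joints at [-1.268, 0.263, -0.048, 1.259, 0, 1.415], TCP at [0.232, -0.471, 0.245] pointing down, gripper open.
Joint ranges: [-2.65, 2.65], [-0.89, 1.7], [-1.18, 1.37], [-2.13, 2.11], [-1.35, 1.29], [-3.14, 3.14]. Speed limits (rad/s): [1.89, 1.89, 2.57, 2.79, 3.14, 3.14].

INTERFACE

Orientations are given as a rotation vector (axis times angle).
In Python, from cell import telemetry, get_image, hand_in, manip gives the robot as it stands. The module is installed in compiled form; this text tells all that it offers.
- The arm moves only by the tool servo_tool, never from a script. Its argument "moves" is a list of rows, each an object of numbers: "tx", "ty", "tz": the shift along the tool's x, y, z in cm; "ax", "ay", "az": the turn, a rotation vector about the tool's x, y, z in degrees; "gripper": the finger opening in cm, from 0 to 8.54. In form: [{"tx": .., "ty": .., "tz": .., "ax": .., "ay": .., "az": .., "gripper": ..}, ...]. A call has 1 to 8 rows; each row shifts and turns the commanded pose from where the row before left it, along the tool's axes as they then stand; what a row does not reach is not made up. A row lasts 1/10 s, in which the tool goes at most 50 mm and 8.59 degrees, less where a joint would pass 70% of its speed; a pose out of reach is approached as far as the arm can. A call is refused whole if a number of a shift passes 5 or a number of a turn 8.59, either way. A call with a gripper value outside its range is refused whole. The fingers move at their own pace and stop on an object; the grip force is fixed at half the most. Time passes only in rows, so rows that do not move let the fingers close. It gives the time, the measured TCP pose, the force and the opening at its end, in the units of the state.
- telemetry.get_state(): the state, without advancing time (a new reading comes with each control period).
- get_image(name): name is "scene" or "top" or "wrist"; returns a dict with "color" (480x640x3 uint8, red, green, blue), "intrinsics" (3x3 intrinsics, pixels), "k1" (the pictures are not rectified: a ray, as slopes to the right and down, at radius r is drawn at 1 + k1 r^2 times it, then the intrinsics apply), "cam_to_world" (4x4, takes a point from camera to world coordinates). Camera axes: x right, y down, z forward; pixel columns grow to the right and rows downward; lengths in m; the calibration is good to about 2 mm. A picture is of the moment at which its call begins. There is no depth.
- hand_in(): hands the job in, once; it reports no verdict.
The state is a dict: "t": time; "q": joint angles; "dq": joint speeds; "joint_efforts": joint torques, N m; "eef_pos": TCP position; "tcp_rot": TCP orientation; "contact_force": force on the tool from outside, world axes, zero at the start; "torque": the same for the moment, N m; "grip_width": finger opening in m.
Only numpy, scipy, OpenCV 4.12 (cv2) and the standard library are available. Lean on these libraries where they do the work, as an engineer would, in place of code of your own. Each camera call takes 0.05 s, during which the arm holds its last target. There are 200 camera calls.

TASK

The wooden ring clamp lies at the back of the bench rack, shut in by the flux jar and by the brass cube that carries a wax puck. First clear the jar, the puck and the cube onto the white board, each resting directly on the board, and only then, with all three waiting there, lay the ring clamp flat across the middle of the slate tile. Finally put the jar and the cube back on the very spots where they stood, upright, with the puck flat and centred on top of the cube again, and leave the tape case and the loupe where they are.

Things in the scene. Friction and masses are not known exactly. Their poses are not given: they have to be found in the camera images.
- rack: grey bench rack, fixed: base board 135 (x) x 165 (y) x 8 mm with an upright back 52 mm high along its +x edge (front face at x = +57.5 mm) and short cheeks 37 mm high at the back corners; open in front. Origin: centre of the underside, x to the back, z up. A 90 mm high vice stands just in front of it and a shelf overhangs the bench behind it: lift straight and low (0.17 m is enough)
- board: flat square put-down board, 150 x 150 mm, white-faced, its top 10 mm above the bench, no rim, fixed. Origin at the centre of the underside, x and y along its edges, z up
- tile: dark slate tile, 106 x 106 mm, 8 mm thick, flat on the bench, fixed. Origin at the centre of its underside, z up
- clamp_c (a point): wooden ring clamp lying flat, a bar 26 (x) x 130 (y, its length) x 28 mm (z, height), 0.09 kg; this point is its centre, 14 mm above its underside. At the start it lies on the rack's base along the rack's back, with a gap of about 34 mm to the back and 6 to 8 mm to the jar and the cube in front of it
- jar_c (a point): green and white round flux jar with a dark green screw lid (lid stays on), 53 mm diameter, 54 mm high, 0.16 kg, upright; this point is its centre, 27 mm above its underside. It stands on the rack's base in front of one half of the clamp (left or right), with about 40 mm between it and the cube
- cube_c (a point): brass doming cube with round hollows in its faces, 50 x 50 x 50 mm, about 0.5 kg; this point is its centre, 25 mm above its underside, x and y square to its faces. It stands on the rack's base in front of the other half of the clamp
- puck_c (a point): yellow puck of beeswax, 45 mm diameter, 17 mm high, hard, 0.045 kg; this point is its centre, 8.5 mm above its underside. At the start it lies centred on top of the cube
- tape_c (a point): small clear oval case with a tape roll in it, 48 x 68 x 22 mm, lying on the bench near the rack, not to be moved; this point is its centre, 11 mm above its underside
- loupe_c (a point): small folding loupe with a white case and black lens ring, 29 x 61 x 13 mm, lying on the bench near the rack, not to be moved; this point is its centre

How it is judged:
By the outcome, as a careful person would: the job done as asked, in the order asked, and still so for the second after the job is handed in, with the robot touching nothing.
It also fails if it takes over 136 s, if anything falls off the work surface, if the arm or the gripper's body presses on something with over 40 N, if the wrist force passes 120 N, or if a joint passes its speed limit or range.

## Working session

There is one attempt and no reset: what is moved stays moved. The work goes in short steps, Python scripts to look and compute and a tool call to move; the robot and the scene stay as the last step left them, time stands still between calls to the robot, and variables do not carry over. Pictures are saved under pics/ and viewed, on a budget of 14 in all, crops included, one or two more only if the job needs it, and the job is handed in when it is done.

Besides the shell and the picture viewer there is one more tool, called after "Call:" in YAML: its name, and indented under it one key for each argument. servo_tool: Moves the arm, as the interface text tells. Its arguments: {"type":"object","properties":{"moves":{"type":"array"}},"required":["moves"]}

```bash
mkdir -p pics; cat > h.py <<'E'
import numpy as np, cv2
from cell import telemetry, get_image, hand_in, manip
from scipy.spatial.transform import Rotation as R
def snap(name,fn,crop=None,scale=1):
    d=get_image(name); np.savez('pics/'+fn+'.npz',K=d['intrinsics'],k1=d['k1'],T=d['cam_to_world'],im=d['color'])
    show(fn,crop,scale,fn)
def show(fn,crop,scale,out):
    im=np.load('pics/'+fn+'.npz')['im'][:,:,::-1]
    if crop: x0,y0,x1,y1=crop; im=im[y0:y1,x0:x1]
    im=cv2.resize(im,None,fx=scale,fy=scale,interpolation=cv2.INTER_CUBIC)
    cv2.imwrite('pics/'+out+'.png',im)
def load(fn):
    d=np.load('pics/'+fn+'.npz'); return d['K'],float(d['k1']),d['T']
def pix2w(fn,u,v,z):
    K,k1,T=load(fn); p=np.linalg.solve(K,[u,v,1])[:2]; s=p.copy()
    for _ in range(30): s=p/(1+k1*(s@s))
    d=T[:3,:3]@np.array([s[0],s[1],1]); o=T[:3,3]
    return o+d*(z-o[2])/d[2]
def w2pix(fn,P):
    K,k1,T=load(fn); c=T[:3,:3].T@(np.asarray(P,float)-T[:3,3]); s=c[:2]/c[2]; s=s*(1+k1*(s@s))
    return (K@[s[0],s[1],1])[:2]
def st():
    s=telemetry.get_state(); print('t',s['t'],'tcp',np.round(s['eef_pos'],4),'rot',np.round(s['tcp_rot'],3),'F',np.round(s['contact_force'],1),'w',s['grip_width']); return s
E
python3 - <<'E'
from h import *
s=st(); print(manip.finger_overhang, [a for a in dir(manip) if a[0]!='_'])
print(R.from_rotvec(s['tcp_rot']).as_matrix().round(3))
for n in ['top','scene','wrist']:
    snap(n,n+'0'); K,k1,T=load(n+'0'); print(n,K.round(1).tolist(),k1,T.round(3).tolist())
E
```

```text
t 0.0 tcp [ 0.2319 -0.4707  0.2448] rot [-3.059 -0.713  0.   ] F [-0.7 -0.4 -0.5] w 0.08556980053077862
0.014 ['IKError', 'finger_overhang']
[[ 0.897  0.442 -0.   ]
 [ 0.442 -0.897  0.001]
 [ 0.    -0.001 -1.   ]]
top [[606.5, 0.0, 326.2], [0.0, 606.5, 239.6], [0.0, 0.0, 1.0]] -0.009705658452039648 [[0.012, -0.989, 0.145, 0.377], [-1.0, -0.013, -0.003, -0.132], [0.005, -0.145, -0.989, 1.173], [0.0, 0.0, 0.0, 1.0]]
scene [[467.5, 0.0, 320.3], [0.0, 467.5, 238.5], [0.0, 0.0, 1.0]] -0.10546123586765181 [[0.721, -0.308, 0.621, -0.007], [-0.693, -0.303, 0.654, -0.747], [-0.013, -0.902, -0.432, 0.465], [0.0, 0.0, 0.0, 1.0]]
wrist [[361.2, 0.0, 323.8], [0.0, 361.2, 238.7], [0.0, 0.0, 1.0]] 0.016863335488897586 [[0.443, -0.863, -0.244, 0.293], [-0.897, -0.427, -0.12, -0.44], [-0.001, 0.271, -0.962, 0.373], [0.0, 0.0, 0.0, 1.0]]
```

View pics/top0.png

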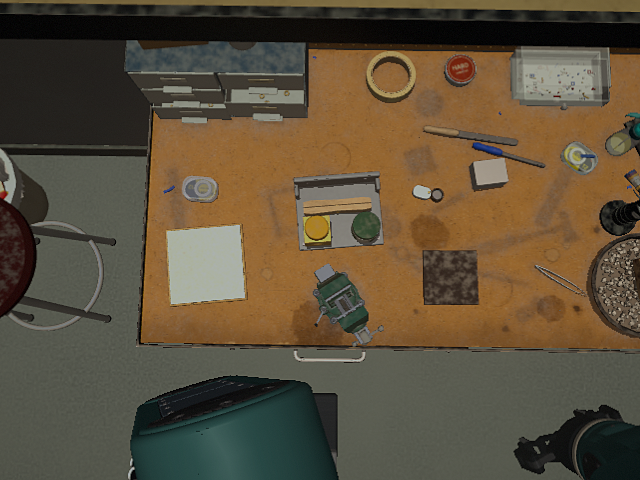

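View pics/scene0.png

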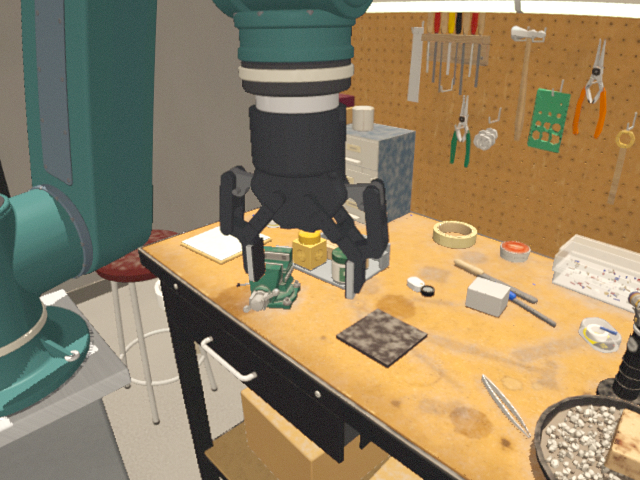

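The top view shows the board at about (206,265), the rack (340,212), cube with puck (317,229), jar (367,227), clamp (337,205), tile (450,277) and vice (343,302). I'll enlarge it to measure.

```bash
python3 - <<'E'
from h import *
show('top0',(285,165,395,255),7,'c1')
show('top0',(155,215,255,315),6,'c2')
show('top0',(410,240,490,315),6,'c3')
a=cv2.imread('pics/c2.png');b=cv2.imread('pics/c3.png')
b=cv2.copyMakeBorder(b,0,a.shape[0]-b.shape[0],0,0,cv2.BORDER_CONSTANT)
cv2.imwrite('pics/c23.png',np.hstack([a,b])[:, :1080]); 
i=cv2.imread('pics/c23.png');i=cv2.resize(i,None,fx=.74,fy=.74);cv2.imwrite('pics/c23.png',i);print(i.shape)
E
```

```text
(444, 799, 3)
```

View pics/c1.png

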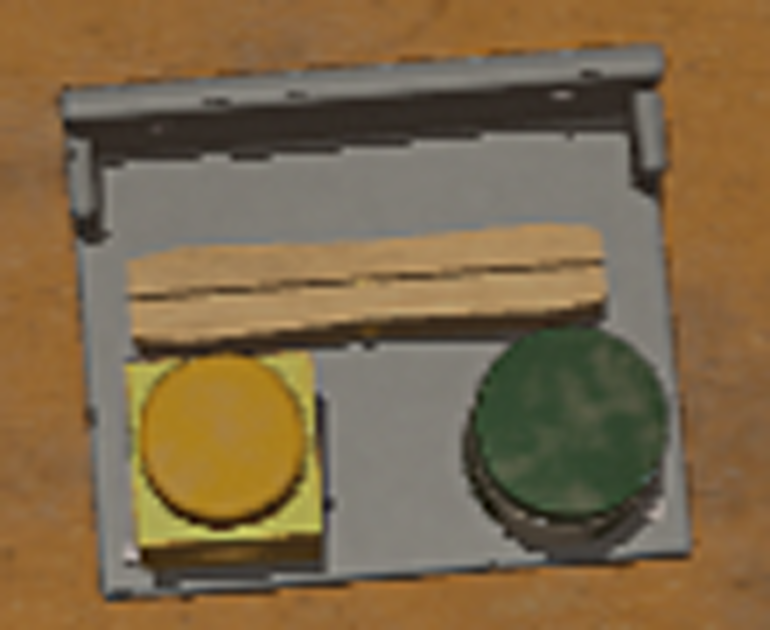

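View pics/c23.png

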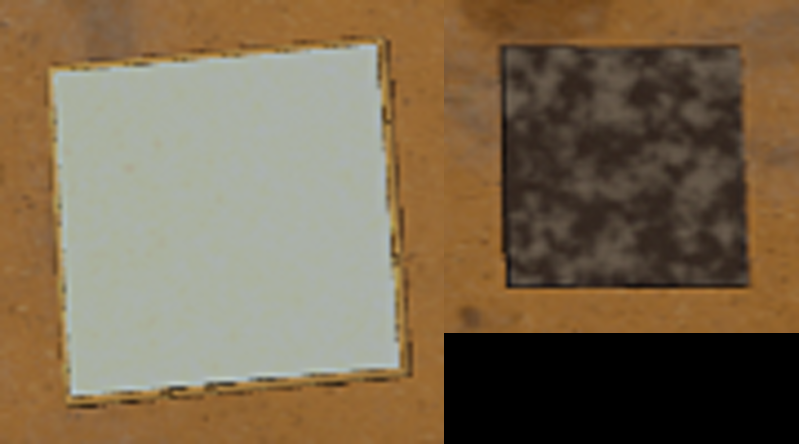

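```bash
cat > m.py <<'E'
from h import *
def c(x,y,s,ox,oy): return ((x+.5)/s-.5+ox,(y+.5)/s-.5+oy)
def c1(x,y,z): return pix2w('top0',*c(x,y,7,285,165),z)
def quad(n,P):
    P=np.array(P); print(n,'ctr',P.mean(0).round(4),'sides',[round(float(np.linalg.norm(P[i]-P[(i+1)%4])),4) for i in range(4)],
     'yaw(top edge L->R vs -y)',[round(float(np.degrees(np.arctan2(d[0],-d[1]))),2) for d in (P[1]-P[0],P[2]-P[3])],
     'side',[round(float(np.degrees(np.arctan2(d[1],d[0]))),2) for d in (P[0]-P[3],P[1]-P[2])])
quad('board',[pix2w('top0',*c(x,y,4.44,155,215),.01) for x,y in [(50,70),(377,44),(402,372),(70,397)]])
quad('tile',[pix2w('top0',*c(x-444,y,4.44,410,240),.008) for x,y in [(501,45),(740,45),(749,287),(508,287)]])
quad('cube',[c1(x,y,.058) for x,y in [(127,363),(310,352),(322,532),(142,545)]])
quad('clamp',[c1(x,y,.036) for x,y in [(128,262),(600,226),(605,303),(135,343)]])
print('puck',c1(223,436,.075),'jar',c1(571,422,.062), 'r', np.linalg.norm(c1(141,436,.075)-c1(305,436,.075)),np.linalg.norm(c1(473,422,.062)-c1(668,422,.062)))
f=[c1(105,598,0),c1(690,553,0)];b=[c1(63,92,.052),c1(660,48,.052)]
quad('rack',[b[0],b[1],f[1],f[0]])
E
python3 m.py
```

```text
board ctr [0.4971 0.0971 0.01  ] sides [0.1432, 0.1438, 0.1428, 0.1429] yaw(top edge L->R vs -y) [5.35, 5.03] side [6.32, 6.16]
tile ctr [ 0.4785 -0.3751  0.008 ] sides [0.1046, 0.1052, 0.1041, 0.1051] yaw(top edge L->R vs -y) [0.73, 0.68] side [1.03, 0.77]
cube ctr [ 0.5611 -0.1172  0.058 ] sides [0.0489, 0.0487, 0.0479, 0.0492] yaw(top edge L->R vs -y) [4.24, 4.91] side [5.65, 4.41]
clamp ctr [ 0.6107 -0.155   0.036 ] sides [0.1294, 0.0215, 0.1286, 0.0226] yaw(top edge L->R vs -y) [5.2, 5.7] side [5.86, 3.73]
puck [ 0.56142312 -0.11682368  0.075     ] jar [ 0.56857111 -0.20896061  0.062     ] r 0.042984847701684974 0.051788148348621076
rack ctr [ 0.6008 -0.1589  0.026 ] sides [0.1624, 0.1415, 0.1636, 0.1417] yaw(top edge L->R vs -y) [5.09, 5.17] side [5.13, 5.67]
```

Call:
servo_tool:
  moves:
    - {"az": -8.5,"gripper": 7.0}
    - {"az": -8.5}
    - {"az": -8.5}
    - {"az": -8.5}
    - {"az": -8.5}
    - {"az": -8.5}
    - {"az": -8.5}
    - {"az": -8.5}

```text
invalid input at $.moves[0]: expected keys tx, ty, tz, ax, ay, az, gripper
```

Call:
servo_tool:
  moves:
    - {"az": -8.5}
    - {"az": -8.5}
    - {"az": -8.5}
    - {"az": -8.5}
    - {"az": -8.5}
    - {"az": -8.5}
    - {"az": -8.5}
    - {"az": -8.5}

```text
invalid input at $.moves[0]: expected keys tx, ty, tz, ax, ay, az, gripper
```

Call:
servo_tool:
  moves:
    - {"az": -8.5}
    - {"az": -8.5}
    - {"az": -5.8}
    - {"tx": -3,"ty": 1.9}
    - {"tx": -3,"ty": 1.9}
    - {"tx": -3,"ty": 1.9}
    - {"tx": -3,"ty": 1.9}
    - {"tx": -3,"ty": 1.9}

```text
invalid input at $.moves[0]: expected keys tx, ty, tz, ax, ay, az, gripper
```

Call:
servo_tool:
  moves:
    - {"tx": -3,"ty": 1.9}
    - {"tx": -3,"ty": 1.9}
    - {"tx": -3,"ty": 1.9}
    - {"tx": -3,"ty": 1.9}
    - {"tx": -3,"ty": 1.9}
    - {"tx": -2.9,"ty": 1.9}
    - {}

```text
invalid input at $.moves[0]: expected keys tx, ty, tz, ax, ay, az, gripper
```

```bash
cat >> h.py <<'E'
def to(x,y,z=None,yaw=None):
    "tool-frame shift in cm to reach target; yaw = tool x-axis heading deg"
    s=st(); m=R.from_rotvec(s['tcp_rot']).as_matrix(); p=s['eef_pos']
    h=np.degrees(np.arctan2(m[1,0],m[0,0])); d=np.array([x,y,p[2] if z is None else z])-p
    print('heading',h.round(2),'-> tool shift cm',(m.T@d*100).round(2), 'az', None if yaw is None else np.round(-((yaw-h+180)%360-180),2))
E
python3 - <<'E'
from h import *
to(.5686,-.209,.17,185.1)
snap('wrist','w1')
for p in [(322,265),(318,272),(333,285)]: print(pix2w('top0',*p,.09))
E
```

```text
t 0.15 tcp [ 0.232  -0.4707  0.2449] rot [-3.059 -0.713  0.   ] F [-0.5  0.7 -0.2] w 0.08540887261831831
heading 26.23 -> tool shift cm [41.76 -8.59  7.5 ] az -158.87
[ 0.48969003 -0.12801923  0.09      ]
[ 0.47701206 -0.12102424  0.09      ]
[ 0.45407922 -0.14812093  0.09      ]
```

View pics/w1.png

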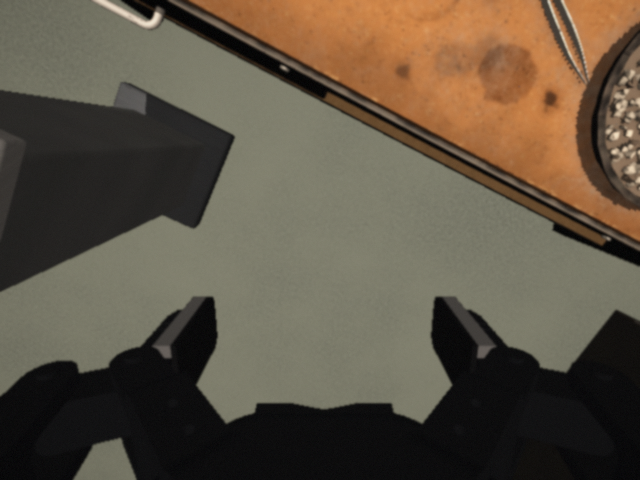

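All seven keys are needed in each row, so no move was made. That picture shows only the open fingers over the bench's front edge. I'm resending the moves in full.

Call:
servo_tool:
  moves:
    - {"tx": 0,"ty": 0,"tz": 0,"ax": 0,"ay": 0,"az": -8.5,"gripper": 7}
    - {"tx": 0,"ty": 0,"tz": 0,"ax": 0,"ay": 0,"az": -8.5,"gripper": 7}
    - {"tx": 0,"ty": 0,"tz": 0,"ax": 0,"ay": 0,"az": -8.5,"gripper": 7}
    - {"tx": 0,"ty": 0,"tz": 0,"ax": 0,"ay": 0,"az": -8.5,"gripper": 7}
    - {"tx": 0,"ty": 0,"tz": 0,"ax": 0,"ay": 0,"az": -8.5,"gripper": 7}
    - {"tx": 0,"ty": 0,"tz": 0,"ax": 0,"ay": 0,"az": -8.5,"gripper": 7}
    - {"tx": 0,"ty": 0,"tz": 0,"ax": 0,"ay": 0,"az": -8.5,"gripper": 7}
    - {"tx": 0,"ty": 0,"tz": 0,"ax": 0,"ay": 0,"az": -8.5,"gripper": 7}

```text
t: 1.0
eef_pos: [0.232, -0.4709, 0.2451]
tcp_rot: [-2.131, -2.308, -0.0]
contact_force: [1.2, -0.5, -0.7]
grip_width: 0.0699
```

Call:
servo_tool:
  moves:
    - {"tx": 0,"ty": 0,"tz": 0,"ax": 0,"ay": 0,"az": -8.5,"gripper": 7}
    - {"tx": 0,"ty": 0,"tz": 0,"ax": 0,"ay": 0,"az": -8.5,"gripper": 7}
    - {"tx": 0,"ty": 0,"tz": 0,"ax": 0,"ay": 0,"az": -8.5,"gripper": 7}
    - {"tx": 0,"ty": 0,"tz": 0,"ax": 0,"ay": 0,"az": -8.5,"gripper": 7}
    - {"tx": 0,"ty": 0,"tz": 0,"ax": 0,"ay": 0,"az": -8.5,"gripper": 7}
    - {"tx": 0,"ty": 0,"tz": 0,"ax": 0,"ay": 0,"az": -8.5,"gripper": 7}
    - {"tx": 0,"ty": 0,"tz": 0,"ax": 0,"ay": 0,"az": -8.5,"gripper": 7}
    - {"tx": 0,"ty": 0,"tz": 0,"ax": 0,"ay": 0,"az": -8.5,"gripper": 7}

```text
t: 1.8
eef_pos: [0.232, -0.4709, 0.2451]
tcp_rot: [-0.476, -3.105, -0.001]
contact_force: [-0.4, -0.6, 0.3]
grip_width: 0.0698
```

Call:
servo_tool:
  moves:
    - {"tx": 0,"ty": 0,"tz": 0,"ax": 0,"ay": 0,"az": -8.5,"gripper": 7}
    - {"tx": 0,"ty": 0,"tz": 0,"ax": 0,"ay": 0,"az": -8.5,"gripper": 7}
    - {"tx": 0,"ty": 0,"tz": 0,"ax": 0,"ay": 0,"az": -5.8,"gripper": 7}
    - {"tx": -3,"ty": 1.9,"tz": 0,"ax": 0,"ay": 0,"az": 0,"gripper": 7}
    - {"tx": -3,"ty": 1.9,"tz": 0,"ax": 0,"ay": 0,"az": 0,"gripper": 7}
    - {"tx": -3,"ty": 1.9,"tz": 0,"ax": 0,"ay": 0,"az": 0,"gripper": 7}
    - {"tx": -3,"ty": 1.9,"tz": 0,"ax": 0,"ay": 0,"az": 0,"gripper": 7}
    - {"tx": -3,"ty": 1.9,"tz": 0,"ax": 0,"ay": 0,"az": 0,"gripper": 7}

```text
t: 2.6
eef_pos: [0.3741, -0.3621, 0.2452]
tcp_rot: [0.138, -3.139, -0.0]
contact_force: [0.1, -1.1, -0.5]
grip_width: 0.0694
```

Call:
servo_tool:
  moves:
    - {"tx": -3,"ty": 1.9,"tz": 0,"ax": 0,"ay": 0,"az": 0,"gripper": 7}
    - {"tx": -3,"ty": 1.9,"tz": 0,"ax": 0,"ay": 0,"az": 0,"gripper": 7}
    - {"tx": -3,"ty": 1.9,"tz": 0,"ax": 0,"ay": 0,"az": 0,"gripper": 7}
    - {"tx": -3,"ty": 1.9,"tz": 0,"ax": 0,"ay": 0,"az": 0,"gripper": 7}
    - {"tx": -3,"ty": 1.9,"tz": 0,"ax": 0,"ay": 0,"az": 0,"gripper": 7}
    - {"tx": -2.9,"ty": 1.9,"tz": 0,"ax": 0,"ay": 0,"az": 0,"gripper": 7}
    - {"tx": 0,"ty": 0,"tz": 0,"ax": 0,"ay": 0,"az": 0,"gripper": 7}

```text
t: 3.3
eef_pos: [0.5437, -0.2315, 0.2447]
tcp_rot: [-0.143, 3.138, 0.001]
contact_force: [-2.0, -1.0, -0.4]
grip_width: 0.0698
```

```bash
python3 - <<'E'
from h import *
to(.5686,-.209,.17,185.1)
snap('wrist','w2')
E
```

```text
t 3.3 tcp [ 0.5437 -0.2315  0.2447] rot [-1.430e-01  3.138e+00  1.000e-03] F [-2.  -1.  -0.4] w 0.06981137736437706
heading -174.78 -> tool shift cm [-2.68  2.01  7.47] az 0.12
```

View pics/w2.png

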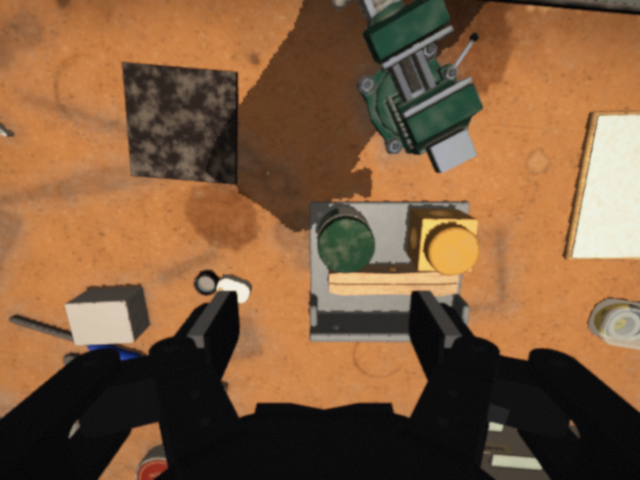

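Wrist view: jar lid centre is at (346,243), puck (453,249), the tile's corners around (123..239, 62..184), and the board's near edge at about (568,257). I'll cross-check these against the top view.

```bash
python3 - <<'E'
from h import *
print('jar',pix2w('w2',346,243,.062),'puck',pix2w('w2',453,249.5,.075))
print('tile',np.mean([pix2w('w2',*p,.008) for p in [(123,62),(239,71),(237,184),(130,177)]],0))
print('clamp',[pix2w('w2',*p,.036).round(4) for p in [(329,276),(458,276),(330,293),(457,293)]])
show('w2',(300,190,490,350),4.2,'c4')
E
```

```text
jar [ 0.56413923 -0.20951704  0.062     ] puck [ 0.55773102 -0.11839017  0.075     ]
tile [ 0.47771726 -0.37342944  0.008     ]
clamp [array([ 0.6072, -0.2203,  0.036 ]), array([ 0.5954, -0.0926,  0.036 ]), array([ 0.6254, -0.2175,  0.036 ]), array([ 0.6135, -0.0901,  0.036 ])]
```

View pics/c4.png

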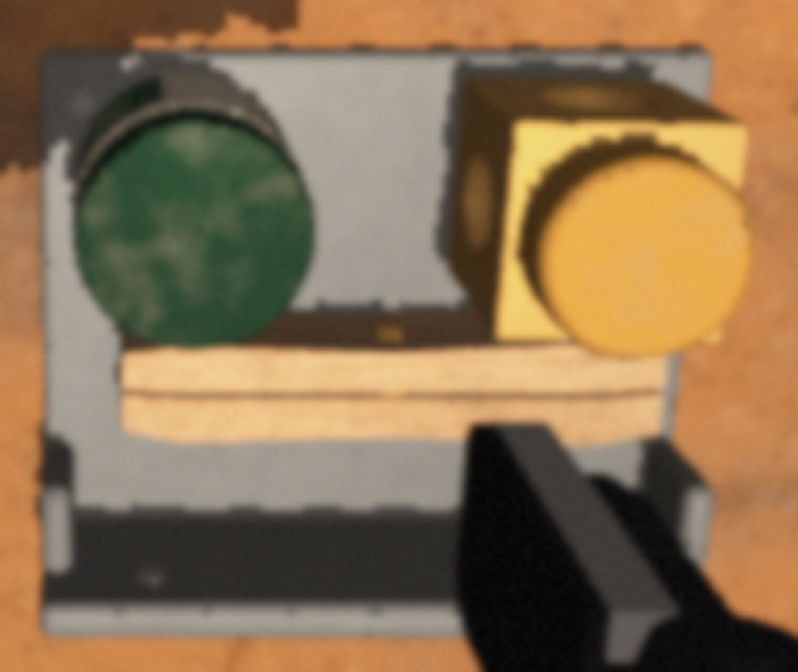

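Call:
servo_tool:
  moves:
    - {"tx": -1.3,"ty": 1,"tz": 0,"ax": 0,"ay": 0,"az": 0,"gripper": 7}
    - {"tx": -1.2,"ty": 1,"tz": 0,"ax": 0,"ay": 0,"az": 0,"gripper": 7}
    - {"tx": 0,"ty": 0,"tz": 2.5,"ax": 0,"ay": 0,"az": 0,"gripper": 7}
    - {"tx": 0,"ty": 0,"tz": 2.5,"ax": 0,"ay": 0,"az": 0,"gripper": 7}
    - {"tx": 0,"ty": 0,"tz": 2.5,"ax": 0,"ay": 0,"az": 0,"gripper": 7}
    - {"tx": 0,"ty": 0,"tz": 2.5,"ax": 0,"ay": 0,"az": 0,"gripper": 7}
    - {"tx": 0,"ty": 0,"tz": 2.5,"ax": 0,"ay": 0,"az": 0,"gripper": 7}
    - {"tx": 0,"ty": 0,"tz": 0,"ax": 0,"ay": 0,"az": 0,"gripper": 7}

```text
t: 4.15
eef_pos: [0.5633, -0.2109, 0.1176]
tcp_rot: [0.137, -3.135, -0.004]
contact_force: [0.1, 1.2, 1.7]
grip_width: 0.0701
```

```bash
python3 - <<'E'
from h import *
to(.567,-.209,.036,185.1)
E
```

```text
t 4.15 tcp [ 0.5633 -0.2109  0.1176] rot [ 0.137 -3.135 -0.004] F [0.1 1.2 1.7] w 0.07008998333823489
heading -174.99 -> tool shift cm [-0.41  0.13  8.16] az -0.09
```

Call:
servo_tool:
  moves:
    - {"tx": -0.4,"ty": 0.1,"tz": 0,"ax": 0,"ay": 0,"az": 0,"gripper": 7}
    - {"tx": 0,"ty": 0,"tz": 2,"ax": 0,"ay": 0,"az": 0,"gripper": 7}
    - {"tx": 0,"ty": 0,"tz": 2,"ax": 0,"ay": 0,"az": 0,"gripper": 7}
    - {"tx": 0,"ty": 0,"tz": 2,"ax": 0,"ay": 0,"az": 0,"gripper": 7}
    - {"tx": 0,"ty": 0,"tz": 2,"ax": 0,"ay": 0,"az": 0,"gripper": 7}
    - {"tx": 0,"ty": 0,"tz": 0,"ax": 0,"ay": 0,"az": 0,"gripper": 7}
    - {"tx": 0,"ty": 0,"tz": 0,"ax": 0,"ay": 0,"az": 0,"gripper": 7}

```text
t: 4.85
eef_pos: [0.5693, -0.2107, 0.0417]
tcp_rot: [-0.138, 3.137, -0.001]
contact_force: [0.3, -0.1, -0.4]
grip_width: 0.0699
```

Call:
servo_tool:
  moves:
    - {"tx": 0,"ty": 0,"tz": 0,"ax": 0,"ay": 0,"az": 0,"gripper": 5.8}
    - {"tx": 0,"ty": 0,"tz": 0,"ax": 0,"ay": 0,"az": 0,"gripper": 5.5}
    - {"tx": 0,"ty": 0,"tz": 0,"ax": 0,"ay": 0,"az": 0,"gripper": 4.5}
    - {"tx": 0,"ty": 0,"tz": 0,"ax": 0,"ay": 0,"az": 0,"gripper": 4.5}
    - {"tx": 0,"ty": 0,"tz": 0,"ax": 0,"ay": 0,"az": 0,"gripper": 4.5}
    - {"tx": 0,"ty": 0,"tz": 0,"ax": 0,"ay": 0,"az": 0,"gripper": 4.5}

```text
t: 5.45
eef_pos: [0.5691, -0.2105, 0.0419]
tcp_rot: [-0.138, 3.137, -0.001]
contact_force: [-2.5, 2.9, 13.9]
grip_width: 0.0499
```

```bash
python3 - <<'E'
from h import *
to(.567,-.209,.036,185.1)
# put-down spots on board
c=np.array([.497,.097]); a=np.radians(5.3); M=np.array([[np.cos(a),-np.sin(a)],[np.sin(a),np.cos(a)]])
for n,l in dict(jar=(-.04,-.042),cube=(-.04,.042),puck=(.042,0)).items(): print(n,(c+M@l).round(4))
E
```

```text
t 5.45 tcp [ 0.5691 -0.2105  0.0419] rot [-1.380e-01  3.137e+00 -1.000e-03] F [-2.5  2.9 13.9] w 0.049908314782932305
heading -174.96 -> tool shift cm [0.2  0.17 0.59] az -0.06
jar [0.4611 0.0515]
cube [0.4533 0.1351]
puck [0.5388 0.1009]
```

Call:
servo_tool:
  moves:
    - {"tx": 0,"ty": 0,"tz": -1,"ax": 0,"ay": 0,"az": 0,"gripper": 4.5}
    - {"tx": 0,"ty": 0,"tz": -2,"ax": 0,"ay": 0,"az": 0,"gripper": 4.5}
    - {"tx": 0,"ty": 0,"tz": -2.5,"ax": 0,"ay": 0,"az": 0,"gripper": 4.5}
    - {"tx": 0,"ty": 0,"tz": -2.5,"ax": 0,"ay": 0,"az": 0,"gripper": 4.5}
    - {"tx": 0,"ty": 0,"tz": -2.5,"ax": 0,"ay": 0,"az": 0,"gripper": 4.5}
    - {"tx": 0,"ty": 0,"tz": -1.5,"ax": 0,"ay": 0,"az": 0,"gripper": 4.5}
    - {"tx": 0,"ty": 0,"tz": 0,"ax": 0,"ay": 0,"az": 0,"gripper": 4.5}

```text
t: 6.15
eef_pos: [0.5694, -0.2109, 0.1629]
tcp_rot: [-0.138, 3.135, -0.003]
contact_force: [0.4, 1.1, -2.4]
grip_width: 0.0497
```

```bash
python3 - <<'E'
from h import *
to(.461,.0515,None,185.3)
snap('wrist','w3')
E
```

```text
t 6.15 tcp [ 0.5694 -0.2109  0.1629] rot [-1.380e-01  3.135e+00 -3.000e-03] F [ 0.4  1.1 -2.4] w 0.04973363451102789
heading -174.97 -> tool shift cm [ 8.49 27.09 -0.09] az -0.27
```

View pics/w3.png

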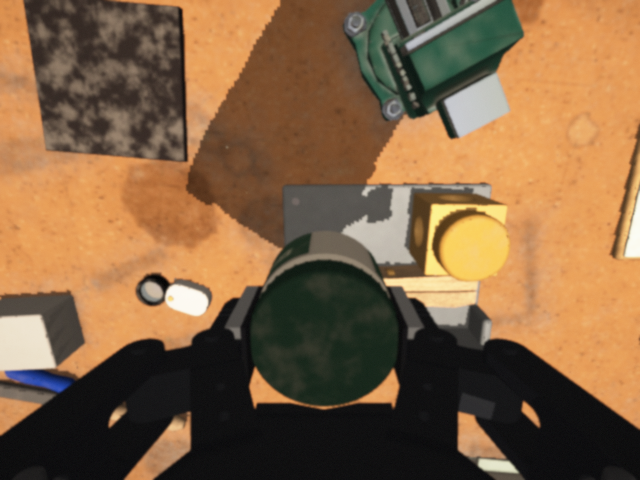

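Call:
servo_tool:
  moves:
    - {"tx": 0.8,"ty": 2.7,"tz": 0,"ax": 0,"ay": 0,"az": 0,"gripper": 4.5}
    - {"tx": 0.8,"ty": 2.7,"tz": 0,"ax": 0,"ay": 0,"az": 0,"gripper": 4.5}
    - {"tx": 0.8,"ty": 2.7,"tz": 0,"ax": 0,"ay": 0,"az": 0,"gripper": 4.5}
    - {"tx": 0.8,"ty": 2.7,"tz": 0,"ax": 0,"ay": 0,"az": 0,"gripper": 4.5}
    - {"tx": 0.9,"ty": 2.7,"tz": 0,"ax": 0,"ay": 0,"az": 0,"gripper": 4.5}
    - {"tx": 0.9,"ty": 2.7,"tz": 0,"ax": 0,"ay": 0,"az": 0,"gripper": 4.5}
    - {"tx": 0.9,"ty": 2.7,"tz": 0,"ax": 0,"ay": 0,"az": 0,"gripper": 4.5}
    - {"tx": 0.9,"ty": 2.7,"tz": 0,"ax": 0,"ay": 0,"az": 0,"gripper": 4.5}

```text
t: 7.0
eef_pos: [0.4806, -0.0002, 0.1593]
tcp_rot: [0.138, -3.137, -0.001]
contact_force: [0.6, 0.0, -1.8]
grip_width: 0.0497
```

Call:
servo_tool:
  moves:
    - {"tx": 0.8,"ty": 2.7,"tz": 0,"ax": 0,"ay": 0,"az": 0,"gripper": 4.5}
    - {"tx": 0.8,"ty": 2.7,"tz": 0,"ax": 0,"ay": 0,"az": 0,"gripper": 4.5}
    - {"tx": 0,"ty": 0,"tz": 0,"ax": 0,"ay": 0,"az": 0,"gripper": 4.5}
    - {"tx": 0,"ty": 0,"tz": 2,"ax": 0,"ay": 0,"az": 0,"gripper": 4.5}
    - {"tx": 0,"ty": 0,"tz": 2,"ax": 0,"ay": 0,"az": 0,"gripper": 4.5}
    - {"tx": 0,"ty": 0,"tz": 2,"ax": 0,"ay": 0,"az": 0,"gripper": 4.5}
    - {"tx": 0,"ty": 0,"tz": 2,"ax": 0,"ay": 0,"az": 0,"gripper": 4.5}
    - {"tx": 0,"ty": 0,"tz": 0,"ax": 0,"ay": 0,"az": 0,"gripper": 4.5}

```text
t: 7.8
eef_pos: [0.4595, 0.0509, 0.0779]
tcp_rot: [0.137, -3.134, -0.001]
contact_force: [-0.3, 0.2, -1.2]
grip_width: 0.05
```

```bash
python3 - <<'E'
from h import *
to(.461,.0515,.0445,185.3)
E
```

```text
t 7.8 tcp [0.4595 0.0509 0.0779] rot [ 1.370e-01 -3.134e+00 -1.000e-03] F [-0.3  0.2 -1.2] w 0.04996796559034412
heading -174.99 -> tool shift cm [-0.17  0.04  3.34] az -0.29
```

Call:
servo_tool:
  moves:
    - {"tx": 0,"ty": 0,"tz": 1.5,"ax": 0,"ay": 0,"az": 0,"gripper": 4.5}
    - {"tx": 0,"ty": 0,"tz": 1.2,"ax": 0,"ay": 0,"az": 0,"gripper": 4.5}
    - {"tx": 0,"ty": 0,"tz": 0.5,"ax": 0,"ay": 0,"az": 0,"gripper": 4.5}
    - {"tx": 0,"ty": 0,"tz": 0.1,"ax": 0,"ay": 0,"az": 0,"gripper": 4.5}
    - {"tx": 0,"ty": 0,"tz": 0,"ax": 0,"ay": 0,"az": 0,"gripper": 4.5}
    - {"tx": 0,"ty": 0,"tz": 0,"ax": 0,"ay": 0,"az": 0,"gripper": 4.5}

```text
t: 8.4
eef_pos: [0.4615, 0.0511, 0.0478]
tcp_rot: [-0.138, 3.138, -0.0]
contact_force: [-0.1, -0.6, -1.8]
grip_width: 0.0495
```

Call:
servo_tool:
  moves:
    - {"tx": 0,"ty": 0,"tz": 0.2,"ax": 0,"ay": 0,"az": 0,"gripper": 4.5}
    - {"tx": 0,"ty": 0,"tz": 0.1,"ax": 0,"ay": 0,"az": 0,"gripper": 4.5}
    - {"tx": 0,"ty": 0,"tz": 0,"ax": 0,"ay": 0,"az": 0,"gripper": 4.5}

```text
t: 8.7
eef_pos: [0.4611, 0.0511, 0.0442]
tcp_rot: [0.138, -3.138, 0.0]
contact_force: [0.4, 0.0, -1.2]
grip_width: 0.0499
```

Call:
servo_tool:
  moves:
    - {"tx": 0,"ty": 0,"tz": 0.05,"ax": 0,"ay": 0,"az": 0,"gripper": 4.8}
    - {"tx": 0,"ty": 0,"tz": 0,"ax": 0,"ay": 0,"az": 0,"gripper": 5.6}
    - {"tx": 0,"ty": 0,"tz": 0,"ax": 0,"ay": 0,"az": 0,"gripper": 6.8}
    - {"tx": 0,"ty": 0,"tz": 0,"ax": 0,"ay": 0,"az": 0,"gripper": 6.8}
    - {"tx": 0,"ty": 0,"tz": -2,"ax": 0,"ay": 0,"az": 0,"gripper": 6.8}
    - {"tx": 0,"ty": 0,"tz": -3.3,"ax": 0,"ay": 0,"az": 0,"gripper": 6.8}
    - {"tx": 0,"ty": 0,"tz": -3.3,"ax": 0,"ay": 0,"az": 0,"gripper": 6.8}
    - {"tx": 0,"ty": 0,"tz": -3.3,"ax": 0,"ay": 0,"az": 0,"gripper": 6.8}

```text
t: 9.5
eef_pos: [0.4609, 0.0512, 0.1641]
tcp_rot: [0.138, -3.138, -0.0]
contact_force: [-0.3, 0.4, 0.5]
grip_width: 0.0678
```

```bash
python3 - <<'E'
from h import *
to(.5615,-.117,.15,185.1)
snap('scene','s1')
E
```

```text
t 9.5 tcp [0.4609 0.0512 0.1641] rot [ 0.138 -3.138 -0.   ] F [-0.3  0.4  0.5] w 0.06783989698543422
heading -174.97 -> tool shift cm [ -8.55 -17.63   1.41] az -0.07
```

View pics/s1.png

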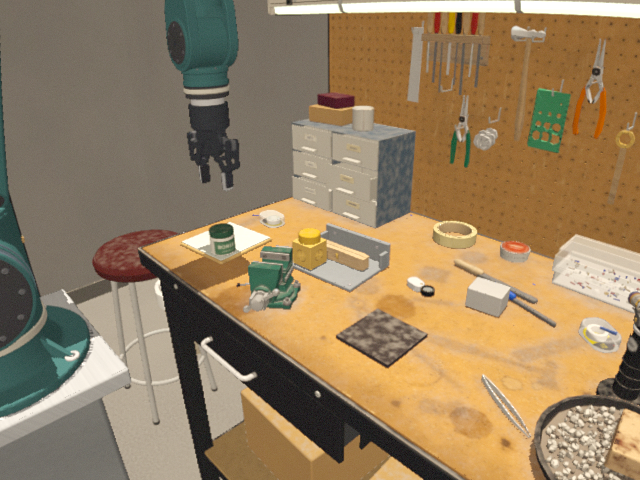

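Call:
servo_tool:
  moves:
    - {"tx": -1.2,"ty": -2.5,"tz": 0,"ax": 0,"ay": 0,"az": 0,"gripper": 5.8}
    - {"tx": -1.2,"ty": -2.5,"tz": 0,"ax": 0,"ay": 0,"az": 0,"gripper": 5.8}
    - {"tx": -1.2,"ty": -2.5,"tz": 0,"ax": 0,"ay": 0,"az": 0,"gripper": 5.8}
    - {"tx": -1.2,"ty": -2.5,"tz": 0,"ax": 0,"ay": 0,"az": 0,"gripper": 5.8}
    - {"tx": -1.2,"ty": -2.5,"tz": 0,"ax": 0,"ay": 0,"az": 0,"gripper": 5.8}
    - {"tx": -1.2,"ty": -2.5,"tz": 0,"ax": 0,"ay": 0,"az": 0,"gripper": 5.8}
    - {"tx": -1.2,"ty": -2.5,"tz": 0,"ax": 0,"ay": 0,"az": 0,"gripper": 5.8}
    - {"tx": 0,"ty": 0,"tz": 0,"ax": 0,"ay": 0,"az": 0,"gripper": 5.8}

```text
t: 10.35
eef_pos: [0.5615, -0.1183, 0.1621]
tcp_rot: [-0.135, 3.138, -0.001]
contact_force: [-0.6, 0.6, 0.6]
grip_width: 0.0581
```

Call:
servo_tool:
  moves:
    - {"tx": 0,"ty": 0,"tz": 2,"ax": 0,"ay": 0,"az": 0,"gripper": 5.8}
    - {"tx": 0,"ty": 0,"tz": 2,"ax": 0,"ay": 0,"az": 0,"gripper": 5.8}
    - {"tx": 0,"ty": 0,"tz": 2,"ax": 0,"ay": 0,"az": 0,"gripper": 5.8}
    - {"tx": 0,"ty": 0,"tz": 0,"ax": 0,"ay": 0,"az": 0,"gripper": 5.8}
    - {"tx": 0,"ty": 0,"tz": 0,"ax": 0,"ay": 0,"az": 0,"gripper": 5.8}

```text
t: 10.85
eef_pos: [0.56, -0.1155, 0.1031]
tcp_rot: [0.138, -3.138, -0.0]
contact_force: [0.4, 0.2, 0.3]
grip_width: 0.0582
```

```bash
python3 - <<'E'
from h import *
to(.5605,-.117,.073,185.1)
snap('wrist','w4')
E
```

```text
t 10.85 tcp [ 0.56   -0.1155  0.1031] rot [ 0.138 -3.138 -0.   ] F [0.4 0.2 0.3] w 0.05818561514294732
heading -174.96 -> tool shift cm [-0.04 -0.16  3.01] az -0.06
```

View pics/w4.png

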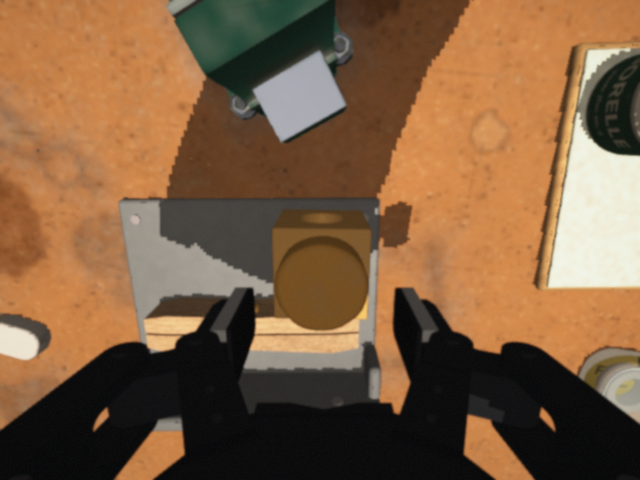

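```bash
python3 - <<'E'
from h import *
print(pix2w('w4',321.5,283,.075), w2pix('w4',[.56,-.1155,.1031-.014]))
E
```

```text
[ 0.55628757 -0.11680209  0.075     ] [323.56387085 304.03337719]
```

Call:
servo_tool:
  moves:
    - {"tx": 0,"ty": -0.15,"tz": 1,"ax": 0,"ay": 0,"az": 0,"gripper": 5.8}
    - {"tx": 0,"ty": 0,"tz": 1,"ax": 0,"ay": 0,"az": 0,"gripper": 5.8}
    - {"tx": 0,"ty": 0,"tz": 0.6,"ax": 0,"ay": 0,"az": 0,"gripper": 5.8}
    - {"tx": 0,"ty": 0,"tz": 0.3,"ax": 0,"ay": 0,"az": 0,"gripper": 5.8}
    - {"tx": 0,"ty": 0,"tz": 0,"ax": 0,"ay": 0,"az": 0,"gripper": 5.8}
    - {"tx": 0,"ty": 0,"tz": 0,"ax": 0,"ay": 0,"az": 0,"gripper": 5.8}

```text
t: 11.5
eef_pos: [0.5604, -0.1173, 0.0739]
tcp_rot: [-0.138, 3.138, -0.0]
contact_force: [-0.5, 0.2, 0.3]
grip_width: 0.0578
```

Call:
servo_tool:
  moves:
    - {"tx": 0.1,"ty": 0,"tz": 0.1,"ax": 0,"ay": 0,"az": 0,"gripper": 5.2}
    - {"tx": 0,"ty": 0,"tz": 0,"ax": 0,"ay": 0,"az": 0,"gripper": 4.8}
    - {"tx": 0,"ty": 0,"tz": 0,"ax": 0,"ay": 0,"az": 0,"gripper": 3.8}
    - {"tx": 0,"ty": 0,"tz": 0,"ax": 0,"ay": 0,"az": 0,"gripper": 3.8}
    - {"tx": 0,"ty": 0,"tz": 0,"ax": 0,"ay": 0,"az": 0,"gripper": 3.8}
    - {"tx": 0,"ty": 0,"tz": 0,"ax": 0,"ay": 0,"az": 0,"gripper": 3.8}

```text
t: 12.1
eef_pos: [0.5594, -0.1174, 0.0734]
tcp_rot: [-0.138, 3.138, -0.0]
contact_force: [-2.3, 1.0, 7.6]
grip_width: 0.0418
```

Call:
servo_tool:
  moves:
    - {"tx": 0,"ty": 0,"tz": -0.5,"ax": 0,"ay": 0,"az": 0,"gripper": 3.8}
    - {"tx": 0,"ty": 0,"tz": -1.5,"ax": 0,"ay": 0,"az": 0,"gripper": 3.8}
    - {"tx": 0,"ty": 0,"tz": -2,"ax": 0,"ay": 0,"az": 0,"gripper": 3.8}
    - {"tx": 0,"ty": 0,"tz": -2,"ax": 0,"ay": 0,"az": 0,"gripper": 3.8}
    - {"tx": 0,"ty": 0,"tz": -2,"ax": 0,"ay": 0,"az": 0,"gripper": 3.8}
    - {"tx": 0,"ty": 0,"tz": 0,"ax": 0,"ay": 0,"az": 0,"gripper": 3.8}

```text
t: 12.7
eef_pos: [0.5604, -0.1178, 0.1554]
tcp_rot: [-0.138, 3.135, -0.002]
contact_force: [-0.2, -0.9, -0.3]
grip_width: 0.0416
```

```bash
python3 - <<'E'
from h import *
to(.5388,.1009,.026,185.3)
snap('wrist','w5')
E
```

```text
t 12.7 tcp [ 0.5604 -0.1178  0.1554] rot [-1.380e-01  3.135e+00 -2.000e-03] F [-0.2 -0.9 -0.3] w 0.04164108097918674
heading -174.97 -> tool shift cm [ 0.28 22.   12.9 ] az -0.27
```

View pics/w5.png

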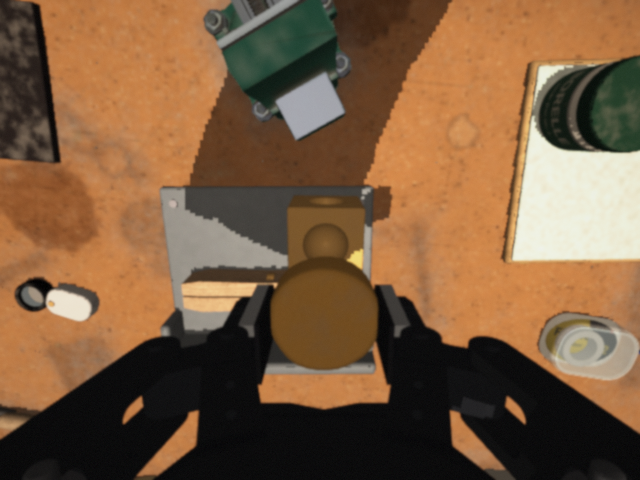

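Call:
servo_tool:
  moves:
    - {"tx": 0,"ty": 2.7,"tz": 0,"ax": 0,"ay": 0,"az": 0,"gripper": 3.8}
    - {"tx": 0,"ty": 2.7,"tz": 0,"ax": 0,"ay": 0,"az": 0,"gripper": 3.8}
    - {"tx": 0,"ty": 2.7,"tz": 0,"ax": 0,"ay": 0,"az": 0,"gripper": 3.8}
    - {"tx": 0,"ty": 2.8,"tz": 0,"ax": 0,"ay": 0,"az": 0,"gripper": 3.8}
    - {"tx": 0,"ty": 2.8,"tz": 0,"ax": 0,"ay": 0,"az": 0,"gripper": 3.8}
    - {"tx": 0,"ty": 2.8,"tz": 0,"ax": 0,"ay": 0,"az": 0,"gripper": 3.8}
    - {"tx": 0.1,"ty": 2.8,"tz": 0,"ax": 0,"ay": 0,"az": 0,"gripper": 3.8}
    - {"tx": 0.1,"ty": 2.7,"tz": 0,"ax": 0,"ay": 0,"az": 0,"gripper": 3.8}

```text
t: 13.55
eef_pos: [0.5373, 0.1027, 0.1518]
tcp_rot: [0.138, -3.137, -0.0]
contact_force: [0.1, -0.0, -0.6]
grip_width: 0.0416
```

Call:
servo_tool:
  moves:
    - {"tx": 0,"ty": 0,"tz": 0,"ax": 0,"ay": 0,"az": 0,"gripper": 3.8}
    - {"tx": 0,"ty": 0,"tz": 2,"ax": 0,"ay": 0,"az": 0,"gripper": 3.8}
    - {"tx": 0,"ty": 0,"tz": 2,"ax": 0,"ay": 0,"az": 0,"gripper": 3.8}
    - {"tx": 0,"ty": 0,"tz": 2,"ax": 0,"ay": 0,"az": 0,"gripper": 3.8}
    - {"tx": 0,"ty": 0,"tz": 2,"ax": 0,"ay": 0,"az": 0,"gripper": 3.8}
    - {"tx": 0,"ty": 0,"tz": 1.5,"ax": 0,"ay": 0,"az": 0,"gripper": 3.8}
    - {"tx": 0,"ty": 0,"tz": 0,"ax": 0,"ay": 0,"az": 0,"gripper": 3.8}
    - {"tx": 0,"ty": 0,"tz": 0,"ax": 0,"ay": 0,"az": 0,"gripper": 3.8}

```text
t: 14.35
eef_pos: [0.5378, 0.1012, 0.0577]
tcp_rot: [0.137, -3.138, 0.0]
contact_force: [0.1, -0.6, -0.4]
grip_width: 0.042
```

```bash
python3 - <<'E'
from h import *
to(.5388,.1009,.026,185.3)
E
```

```text
t 14.35 tcp [0.5378 0.1012 0.0577] rot [ 0.137 -3.138  0.   ] F [ 0.1 -0.6 -0.4] w 0.0419804805842619
heading -174.99 -> tool shift cm [-0.1  -0.04  3.17] az -0.29
```

Call:
servo_tool:
  moves:
    - {"tx": 0,"ty": 0,"tz": 1.5,"ax": 0,"ay": 0,"az": 0,"gripper": 3.8}
    - {"tx": 0,"ty": 0,"tz": 1,"ax": 0,"ay": 0,"az": 0,"gripper": 3.8}
    - {"tx": 0,"ty": 0,"tz": 0.5,"ax": 0,"ay": 0,"az": 0,"gripper": 3.8}
    - {"tx": 0,"ty": 0,"tz": 0.1,"ax": 0,"ay": 0,"az": 0,"gripper": 3.8}
    - {"tx": 0,"ty": 0,"tz": 0,"ax": 0,"ay": 0,"az": 0,"gripper": 3.8}
    - {"tx": 0,"ty": 0,"tz": 0,"ax": 0,"ay": 0,"az": 0,"gripper": 3.8}

```text
t: 14.95
eef_pos: [0.5383, 0.1016, 0.0272]
tcp_rot: [-0.138, 3.138, 0.0]
contact_force: [-0.5, -0.2, 0.4]
grip_width: 0.042
```

Call:
servo_tool:
  moves:
    - {"tx": 0,"ty": 0,"tz": 0.15,"ax": 0,"ay": 0,"az": 0,"gripper": 3.8}
    - {"tx": 0,"ty": 0,"tz": 0,"ax": 0,"ay": 0,"az": 0,"gripper": 3.8}
    - {"tx": 0,"ty": 0,"tz": 0,"ax": 0,"ay": 0,"az": 0,"gripper": 4.5}
    - {"tx": 0,"ty": 0,"tz": 0,"ax": 0,"ay": 0,"az": 0,"gripper": 5.6}
    - {"tx": 0,"ty": 0,"tz": 0,"ax": 0,"ay": 0,"az": 0,"gripper": 6}
    - {"tx": 0,"ty": 0,"tz": 0,"ax": 0,"ay": 0,"az": 0,"gripper": 6}

```text
t: 15.55
eef_pos: [0.538, 0.1016, 0.0253]
tcp_rot: [0.138, -3.139, 0.0]
contact_force: [-0.3, -0.3, 0.1]
grip_width: 0.0602
```

Call:
servo_tool:
  moves:
    - {"tx": 0,"ty": 0,"tz": -1.5,"ax": 0,"ay": 0,"az": 0,"gripper": 6}
    - {"tx": 0,"ty": 0,"tz": -2.5,"ax": 0,"ay": 0,"az": 0,"gripper": 6.5}
    - {"tx": 0,"ty": 0,"tz": -2.5,"ax": 0,"ay": 0,"az": 0,"gripper": 6.5}
    - {"tx": 0,"ty": 0,"tz": -2.5,"ax": 0,"ay": 0,"az": 0,"gripper": 6.5}
    - {"tx": 0,"ty": 0,"tz": -2.5,"ax": 0,"ay": 0,"az": 0,"gripper": 6.5}
    - {"tx": 0,"ty": 0,"tz": -1.5,"ax": 0,"ay": 0,"az": 0,"gripper": 6.5}
    - {"tx": 0,"ty": 0,"tz": 0,"ax": 0,"ay": 0,"az": 0,"gripper": 6.5}

```text
t: 16.25
eef_pos: [0.539, 0.1016, 0.1571]
tcp_rot: [-0.138, 3.135, -0.0]
contact_force: [0.4, 0.4, -0.9]
grip_width: 0.065
```

```bash
python3 - <<'E'
from h import *
to(.56,-.117,.04,185.1)
snap('wrist','w6')
E
```

```text
t 16.25 tcp [0.539  0.1016 0.1571] rot [-0.138  3.135 -0.   ] F [ 0.4  0.4 -0.9] w 0.06504226062171392
heading -174.97 -> tool shift cm [ -0.14 -21.96  11.71] az -0.07
```

Call:
servo_tool:
  moves:
    - {"tx": 0,"ty": -2.7,"tz": 0,"ax": 0,"ay": 0,"az": 0,"gripper": 6.5}
    - {"tx": 0,"ty": -2.7,"tz": 0,"ax": 0,"ay": 0,"az": 0,"gripper": 6.5}
    - {"tx": 0,"ty": -2.7,"tz": 0,"ax": 0,"ay": 0,"az": 0,"gripper": 6.5}
    - {"tx": 0,"ty": -2.8,"tz": 0,"ax": 0,"ay": 0,"az": 0,"gripper": 6.5}
    - {"tx": 0,"ty": -2.8,"tz": 0,"ax": 0,"ay": 0,"az": 0,"gripper": 6.5}
    - {"tx": 0,"ty": -2.8,"tz": 0,"ax": 0,"ay": 0,"az": 0,"gripper": 6.5}
    - {"tx": 0,"ty": -2.8,"tz": 0,"ax": 0,"ay": 0,"az": 0,"gripper": 6.5}
    - {"tx": 0,"ty": -2.7,"tz": 0,"ax": 0,"ay": 0,"az": 0,"gripper": 6.5}

```text
t: 17.1
eef_pos: [0.5568, -0.1186, 0.1539]
tcp_rot: [0.138, -3.137, -0.001]
contact_force: [0.7, -0.3, -0.1]
grip_width: 0.0647
```

Call:
servo_tool:
  moves:
    - {"tx": 0,"ty": 0,"tz": 0,"ax": 0,"ay": 0,"az": 0,"gripper": 6.5}
    - {"tx": 0,"ty": 0,"tz": 2,"ax": 0,"ay": 0,"az": 0,"gripper": 6.5}
    - {"tx": 0,"ty": 0,"tz": 2,"ax": 0,"ay": 0,"az": 0,"gripper": 6.5}
    - {"tx": 0,"ty": 0,"tz": 0,"ax": 0,"ay": 0,"az": 0,"gripper": 6.5}
    - {"tx": 0,"ty": 0,"tz": 0,"ax": 0,"ay": 0,"az": 0,"gripper": 6.5}

```text
t: 17.6
eef_pos: [0.5569, -0.117, 0.115]
tcp_rot: [0.138, -3.137, -0.001]
contact_force: [0.1, 0.6, -0.9]
grip_width: 0.0649
```

```bash
python3 - <<'E'
from h import *
to(.56,-.117,.037,185.1)
snap('wrist','w7')
a=cv2.imread('pics/w6.png');
cv2.imwrite('pics/w67.png',np.hstack([cv2.resize(a,(400,300),interpolation=cv2.INTER_AREA),cv2.resize(cv2.imread('pics/w7.png'),(400,300),interpolation=cv2.INTER_AREA)]))
E
```

```text
t 17.6 tcp [ 0.5569 -0.117   0.115 ] rot [ 1.380e-01 -3.137e+00 -1.000e-03] F [ 0.1  0.6 -0.9] w 0.06487436443667637
heading -174.95 -> tool shift cm [-0.31 -0.03  7.8 ] az -0.05
```

View pics/w67.png

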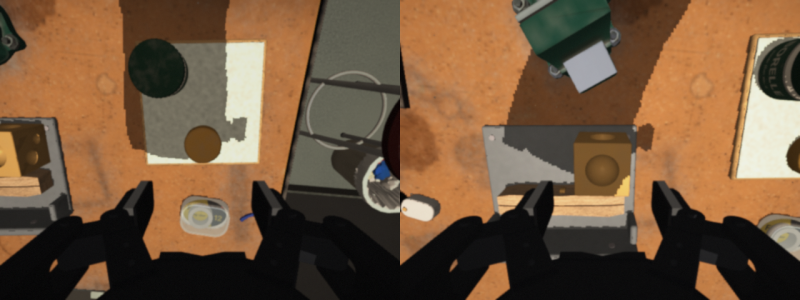

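Left: jar and puck both sit on the board, jar at (157,68) and puck at (203,144). Right: the bare cube is centred between the fingers at about (603,165).

Call:
servo_tool:
  moves:
    - {"tx": -0.3,"ty": 0,"tz": 1.5,"ax": 0,"ay": 0,"az": 0,"gripper": 6.5}
    - {"tx": 0,"ty": 0,"tz": 2,"ax": 0,"ay": 0,"az": 0,"gripper": 6.5}
    - {"tx": 0,"ty": 0,"tz": 2,"ax": 0,"ay": 0,"az": 0,"gripper": 6.5}
    - {"tx": 0,"ty": 0,"tz": 1.5,"ax": 0,"ay": 0,"az": 0,"gripper": 6.5}
    - {"tx": 0,"ty": 0,"tz": 0.7,"ax": 0,"ay": 0,"az": 0,"gripper": 6.5}
    - {"tx": 0,"ty": 0,"tz": 0,"ax": 0,"ay": 0,"az": 0,"gripper": 6.5}
    - {"tx": 0,"ty": 0,"tz": 0,"ax": 0,"ay": 0,"az": 0,"gripper": 6.5}

```text
t: 18.35
eef_pos: [0.5608, -0.1174, 0.0392]
tcp_rot: [-0.138, 3.138, -0.001]
contact_force: [-0.1, -0.1, -0.1]
grip_width: 0.0648
```

Call:
servo_tool:
  moves:
    - {"tx": 0,"ty": 0,"tz": 0,"ax": 0,"ay": 0,"az": 0,"gripper": 5.5}
    - {"tx": 0,"ty": 0,"tz": 0,"ax": 0,"ay": 0,"az": 0,"gripper": 5.1}
    - {"tx": 0,"ty": 0,"tz": 0,"ax": 0,"ay": 0,"az": 0,"gripper": 4}
    - {"tx": 0,"ty": 0,"tz": 0,"ax": 0,"ay": 0,"az": 0,"gripper": 4}
    - {"tx": 0,"ty": 0,"tz": 0,"ax": 0,"ay": 0,"az": 0,"gripper": 4}
    - {"tx": 0,"ty": 0,"tz": 0,"ax": 0,"ay": 0,"az": 0,"gripper": 4}

```text
t: 18.95
eef_pos: [0.5607, -0.1173, 0.0392]
tcp_rot: [-0.138, 3.137, -0.0]
contact_force: [-1.5, 2.8, 8.5]
grip_width: 0.0493
```

Call:
servo_tool:
  moves:
    - {"tx": 0,"ty": 0,"tz": -0.5,"ax": 0,"ay": 0,"az": 0,"gripper": 4}
    - {"tx": 0,"ty": 0,"tz": -1.5,"ax": 0,"ay": 0,"az": 0,"gripper": 4}
    - {"tx": 0,"ty": 0,"tz": -2,"ax": 0,"ay": 0,"az": 0,"gripper": 4}
    - {"tx": 0,"ty": 0,"tz": -2.5,"ax": 0,"ay": 0,"az": 0,"gripper": 4}
    - {"tx": 0,"ty": 0,"tz": -2.5,"ax": 0,"ay": 0,"az": 0,"gripper": 4}
    - {"tx": 0,"ty": 0,"tz": -2.5,"ax": 0,"ay": 0,"az": 0,"gripper": 4}
    - {"tx": 0,"ty": 0,"tz": 0,"ax": 0,"ay": 0,"az": 0,"gripper": 4}

```text
t: 19.65
eef_pos: [0.5614, -0.1177, 0.1561]
tcp_rot: [-0.138, 3.135, -0.003]
contact_force: [0.4, -0.8, -6.2]
grip_width: 0.0489
```

```bash
python3 - <<'E'
from h import *
to(.4533,.1351,.0415,185.3)
snap('wrist','w8')
E
```

```text
t 19.65 tcp [ 0.5614 -0.1177  0.1561] rot [-1.380e-01  3.135e+00 -3.000e-03] F [ 0.4 -0.8 -6.2] w 0.048914907922139324
heading -174.97 -> tool shift cm [ 8.6  26.16 11.38] az -0.27
```

Call:
servo_tool:
  moves:
    - {"tx": 0.8,"ty": 2.6,"tz": 0,"ax": 0,"ay": 0,"az": 0,"gripper": 4}
    - {"tx": 0.8,"ty": 2.6,"tz": 0,"ax": 0,"ay": 0,"az": 0,"gripper": 4}
    - {"tx": 0.8,"ty": 2.6,"tz": 0,"ax": 0,"ay": 0,"az": 0,"gripper": 4}
    - {"tx": 0.9,"ty": 2.6,"tz": 0,"ax": 0,"ay": 0,"az": 0,"gripper": 4}
    - {"tx": 0.9,"ty": 2.6,"tz": 0,"ax": 0,"ay": 0,"az": 0,"gripper": 4}
    - {"tx": 0.9,"ty": 2.6,"tz": 0,"ax": 0,"ay": 0,"az": 0,"gripper": 4}
    - {"tx": 0.9,"ty": 2.6,"tz": 0,"ax": 0,"ay": 0,"az": 0,"gripper": 4}
    - {"tx": 0.9,"ty": 2.6,"tz": 0,"ax": 0,"ay": 0,"az": 0,"gripper": 4}

```text
t: 20.5
eef_pos: [0.4719, 0.0847, 0.1517]
tcp_rot: [0.137, -3.136, -0.0]
contact_force: [1.2, 0.5, -6.2]
grip_width: 0.0491
```

Call:
servo_tool:
  moves:
    - {"tx": 0.9,"ty": 2.6,"tz": 0,"ax": 0,"ay": 0,"az": 0,"gripper": 4}
    - {"tx": 0.8,"ty": 2.6,"tz": 0,"ax": 0,"ay": 0,"az": 0,"gripper": 4}
    - {"tx": 0,"ty": 0,"tz": 0,"ax": 0,"ay": 0,"az": 0,"gripper": 4}
    - {"tx": 0,"ty": 0,"tz": 2,"ax": 0,"ay": 0,"az": 0,"gripper": 4}
    - {"tx": 0,"ty": 0,"tz": 2,"ax": 0,"ay": 0,"az": 0,"gripper": 4}
    - {"tx": 0,"ty": 0,"tz": 2,"ax": 0,"ay": 0,"az": 0,"gripper": 4}
    - {"tx": 0,"ty": 0,"tz": 0,"ax": 0,"ay": 0,"az": 0,"gripper": 4}
    - {"tx": 0,"ty": 0,"tz": 0,"ax": 0,"ay": 0,"az": 0,"gripper": 4}

```text
t: 21.3
eef_pos: [0.4514, 0.1338, 0.0929]
tcp_rot: [0.137, -3.137, 0.0]
contact_force: [0.5, -0.3, -4.2]
grip_width: 0.0489
```

```bash
python3 - <<'E'
from h import *
to(.4533,.1351,.0415,185.3)
E
```

```text
t 21.3 tcp [0.4514 0.1338 0.0929] rot [ 0.137 -3.137  0.   ] F [ 0.5 -0.3 -4.2] w 0.04886934429068479
heading -174.99 -> tool shift cm [-0.21  0.11  5.14] az -0.29
```

Call:
servo_tool:
  moves:
    - {"tx": -0.2,"ty": 0.1,"tz": 1,"ax": 0,"ay": 0,"az": 0,"gripper": 4}
    - {"tx": 0,"ty": 0,"tz": 1.5,"ax": 0,"ay": 0,"az": 0,"gripper": 4}
    - {"tx": 0,"ty": 0,"tz": 1.5,"ax": 0,"ay": 0,"az": 0,"gripper": 4}
    - {"tx": 0,"ty": 0,"tz": 0.7,"ax": 0,"ay": 0,"az": 0,"gripper": 4}
    - {"tx": 0,"ty": 0,"tz": 0.3,"ax": 0,"ay": 0,"az": 0,"gripper": 4}
    - {"tx": 0,"ty": 0,"tz": 0,"ax": 0,"ay": 0,"az": 0,"gripper": 4}
    - {"tx": 0,"ty": 0,"tz": 0,"ax": 0,"ay": 0,"az": 0,"gripper": 4}

```text
t: 22.0
eef_pos: [0.4542, 0.1354, 0.0438]
tcp_rot: [-0.138, 3.138, 0.0]
contact_force: [-0.6, -0.2, -5.6]
grip_width: 0.0491
```

Call:
servo_tool:
  moves:
    - {"tx": 0,"ty": 0,"tz": 0.25,"ax": 0,"ay": 0,"az": 0,"gripper": 4}
    - {"tx": 0,"ty": 0,"tz": 0,"ax": 0,"ay": 0,"az": 0,"gripper": 4}
    - {"tx": 0,"ty": 0,"tz": 0,"ax": 0,"ay": 0,"az": 0,"gripper": 5.2}
    - {"tx": 0,"ty": 0,"tz": 0,"ax": 0,"ay": 0,"az": 0,"gripper": 6.2}
    - {"tx": 0,"ty": 0,"tz": 0,"ax": 0,"ay": 0,"az": 0,"gripper": 6.2}
    - {"tx": 0,"ty": 0,"tz": 0,"ax": 0,"ay": 0,"az": 0,"gripper": 6.2}

```text
t: 22.6
eef_pos: [0.4538, 0.1353, 0.0408]
tcp_rot: [-0.138, 3.138, 0.0]
contact_force: [-0.1, 0.1, 0.0]
grip_width: 0.062
```

Call:
servo_tool:
  moves:
    - {"tx": 0,"ty": 0,"tz": -1.5,"ax": 0,"ay": 0,"az": 0,"gripper": 6.2}
    - {"tx": 0,"ty": 0,"tz": -2.5,"ax": 0,"ay": 0,"az": 0,"gripper": 6.2}
    - {"tx": 0,"ty": 0,"tz": -2.5,"ax": 0,"ay": 0,"az": 0,"gripper": 6.2}
    - {"tx": 0,"ty": 0,"tz": -2.5,"ax": 0,"ay": 0,"az": 0,"gripper": 5.5}
    - {"tx": 0,"ty": 0,"tz": -2.5,"ax": 0,"ay": 0,"az": 0,"gripper": 5.5}
    - {"tx": 0,"ty": 0,"tz": 0,"ax": 0,"ay": 0,"az": 0,"gripper": 5}

```text
t: 23.2
eef_pos: [0.4551, 0.1355, 0.1585]
tcp_rot: [-0.138, 3.134, 0.001]
contact_force: [0.1, -0.5, -0.7]
grip_width: 0.0495
```

```bash
python3 - <<'E'
from h import *
to(.6107,-.155,.03,95.4); to(.6107,-.155,.03,-84.6)
s=telemetry.get_state(); print(np.degrees(s['q']).round(1))
E
```

```text
t 23.2 tcp [0.4551 0.1355 0.1585] rot [-1.380e-01  3.134e+00  1.000e-03] F [ 0.1 -0.5 -0.7] w 0.049517723147194666
heading -174.97 -> tool shift cm [-12.89 -30.31  12.9 ] az 89.63
t 23.2 tcp [0.4551 0.1355 0.1585] rot [-1.380e-01  3.134e+00  1.000e-03] F [ 0.1 -0.5 -0.7] w 0.049517723147194666
heading -174.97 -> tool shift cm [-12.89 -30.31  12.9 ] az -90.37
[  6.7  12.7 -20.1  56.9  -0.    1.7]
```

Call:
servo_tool:
  moves:
    - {"tx": 0,"ty": 0,"tz": 0,"ax": 0,"ay": 0,"az": 8.2,"gripper": 5}
    - {"tx": 0,"ty": 0,"tz": 0,"ax": 0,"ay": 0,"az": 8.2,"gripper": 5}
    - {"tx": 0,"ty": 0,"tz": 0,"ax": 0,"ay": 0,"az": 8.2,"gripper": 5}
    - {"tx": 0,"ty": 0,"tz": 0,"ax": 0,"ay": 0,"az": 8.2,"gripper": 5}
    - {"tx": 0,"ty": 0,"tz": 0,"ax": 0,"ay": 0,"az": 8.2,"gripper": 5}
    - {"tx": 0,"ty": 0,"tz": 0,"ax": 0,"ay": 0,"az": 8.2,"gripper": 5}
    - {"tx": 0,"ty": 0,"tz": 0,"ax": 0,"ay": 0,"az": 8.2,"gripper": 5}
    - {"tx": 0,"ty": 0,"tz": 0,"ax": 0,"ay": 0,"az": 8.2,"gripper": 5}

```text
t: 24.0
eef_pos: [0.4535, 0.1353, 0.155]
tcp_rot: [-1.592, -2.708, 0.001]
contact_force: [-0.3, -0.2, -0.7]
grip_width: 0.0498
```

Call:
servo_tool:
  moves:
    - {"tx": 0,"ty": 0,"tz": 0,"ax": 0,"ay": 0,"az": 8.2,"gripper": 5}
    - {"tx": 0,"ty": 0,"tz": 0,"ax": 0,"ay": 0,"az": 8.2,"gripper": 5}
    - {"tx": 0,"ty": 0,"tz": 0,"ax": 0,"ay": 0,"az": 7.6,"gripper": 5}
    - {"tx": -2.8,"ty": 1.1,"tz": 0,"ax": 0,"ay": 0,"az": 0,"gripper": 5}
    - {"tx": -2.8,"ty": 1.1,"tz": 0,"ax": 0,"ay": 0,"az": 0,"gripper": 5}
    - {"tx": -2.8,"ty": 1.1,"tz": 0,"ax": 0,"ay": 0,"az": 0,"gripper": 5}
    - {"tx": -2.8,"ty": 1.1,"tz": 0,"ax": 0,"ay": 0,"az": 0,"gripper": 5}
    - {"tx": -2.8,"ty": 1.1,"tz": 0,"ax": 0,"ay": 0,"az": 0,"gripper": 5}

```text
t: 24.8
eef_pos: [0.5219, 0.0, 0.155]
tcp_rot: [-2.113, -2.324, 0.001]
contact_force: [0.8, 1.7, 0.2]
grip_width: 0.0501
```

Call:
servo_tool:
  moves:
    - {"tx": -2.8,"ty": 1.2,"tz": 0,"ax": 0,"ay": 0,"az": 0,"gripper": 5}
    - {"tx": -2.8,"ty": 1.2,"tz": 0,"ax": 0,"ay": 0,"az": 0,"gripper": 5}
    - {"tx": -2.8,"ty": 1.2,"tz": 0,"ax": 0,"ay": 0,"az": 0,"gripper": 5}
    - {"tx": -2.8,"ty": 1.2,"tz": 0,"ax": 0,"ay": 0,"az": 0,"gripper": 5}
    - {"tx": -2.6,"ty": 1.2,"tz": 0,"ax": 0,"ay": 0,"az": 0,"gripper": 5}
    - {"tx": -2.6,"ty": 1.2,"tz": 0,"ax": 0,"ay": 0,"az": 0,"gripper": 5}
    - {"tx": 0,"ty": 0,"tz": 0,"ax": 0,"ay": 0,"az": 0,"gripper": 5}
    - {"tx": 0,"ty": 0,"tz": 0,"ax": 0,"ay": 0,"az": 0,"gripper": 5}

```text
t: 25.6
eef_pos: [0.6086, -0.1554, 0.1547]
tcp_rot: [-2.114, -2.322, 0.001]
contact_force: [0.7, 0.6, 0.4]
grip_width: 0.0503
```

```bash
python3 - <<'E'
from h import *
to(.6107,-.155,.027,95.4)
snap('wrist','w9')
E
```

```text
t 25.6 tcp [ 0.6086 -0.1554  0.1547] rot [-2.114e+00 -2.322e+00  1.000e-03] F [0.7 0.6 0.4] w 0.050324730726387865
heading 95.38 -> tool shift cm [1.000e-02 2.300e-01 1.277e+01] az -0.02
```

View pics/w9.png

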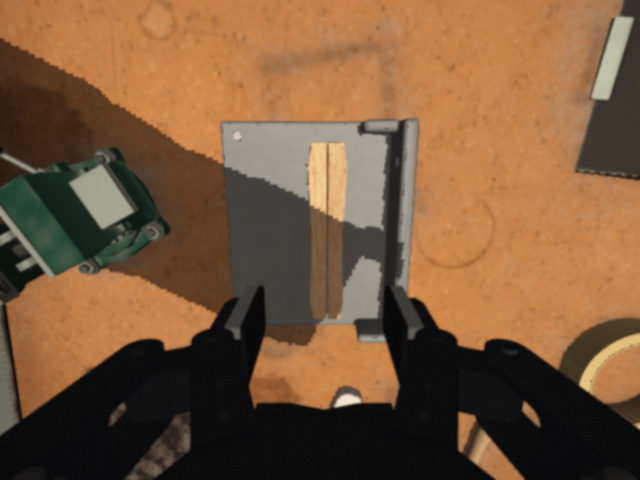

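The clamp is seen from above the rack, with ends at v=142 and v=318 and centre column about 327. The fingers straddle it, and the right one is clear of the rack's back.

```bash
python3 - <<'E'
from h import *
P=np.array([pix2w('w9',*p,.036) for p in [(309,142),(347,142),(343,318),(310,318)]]);print(P.mean(0)); a=(P[0]+P[1])/2-(P[2]+P[3])/2; print(np.linalg.norm(a), np.degrees(np.arctan2(-a[0],a[1])))
E
```

```text
[ 0.61052307 -0.15389866  0.036     ]
0.1283127048770894 5.130531868080958
```

Call:
servo_tool:
  moves:
    - {"tx": 0,"ty": 0.2,"tz": 2,"ax": 0,"ay": 0,"az": 0,"gripper": 5}
    - {"tx": 0,"ty": 0,"tz": 2.5,"ax": 0,"ay": 0,"az": 0,"gripper": 5}
    - {"tx": 0,"ty": 0,"tz": 2.5,"ax": 0,"ay": 0,"az": 0,"gripper": 5}
    - {"tx": 0,"ty": 0,"tz": 2,"ax": 0,"ay": 0,"az": 0,"gripper": 5}
    - {"tx": 0,"ty": 0,"tz": 0,"ax": 0,"ay": 0,"az": 0,"gripper": 5}
    - {"tx": 0,"ty": 0,"tz": 0,"ax": 0,"ay": 0,"az": 0,"gripper": 5}

```text
t: 26.25
eef_pos: [0.6107, -0.1544, 0.0663]
tcp_rot: [-2.113, -2.325, 0.0]
contact_force: [-0.7, -0.6, 0.0]
grip_width: 0.0499
```

Call:
servo_tool:
  moves:
    - {"tx": 0,"ty": 0,"tz": 1.5,"ax": 0,"ay": 0,"az": 0,"gripper": 5}
    - {"tx": 0,"ty": 0,"tz": 1.5,"ax": 0,"ay": 0,"az": 0,"gripper": 5}
    - {"tx": 0,"ty": 0,"tz": 0.7,"ax": 0,"ay": 0,"az": 0,"gripper": 5}
    - {"tx": 0,"ty": 0,"tz": 0.2,"ax": 0,"ay": 0,"az": 0,"gripper": 5}
    - {"tx": 0,"ty": 0,"tz": 0,"ax": 0,"ay": 0,"az": 0,"gripper": 5}
    - {"tx": 0,"ty": 0,"tz": 0,"ax": 0,"ay": 0,"az": 0,"gripper": 5}

```text
t: 26.85
eef_pos: [0.6113, -0.1552, 0.0277]
tcp_rot: [2.113, 2.323, 0.001]
contact_force: [-0.3, 0.3, -0.5]
grip_width: 0.0502
```

Call:
servo_tool:
  moves:
    - {"tx": 0,"ty": 0,"tz": 0,"ax": 0,"ay": 0,"az": 0,"gripper": 4}
    - {"tx": 0,"ty": 0,"tz": 0,"ax": 0,"ay": 0,"az": 0,"gripper": 3}
    - {"tx": 0,"ty": 0,"tz": 0,"ax": 0,"ay": 0,"az": 0,"gripper": 2}
    - {"tx": 0,"ty": 0,"tz": 0,"ax": 0,"ay": 0,"az": 0,"gripper": 2}
    - {"tx": 0,"ty": 0,"tz": 0,"ax": 0,"ay": 0,"az": 0,"gripper": 2}
    - {"tx": 0,"ty": 0,"tz": 0,"ax": 0,"ay": 0,"az": 0,"gripper": 2}

```text
t: 27.45
eef_pos: [0.6111, -0.1552, 0.0273]
tcp_rot: [2.113, 2.324, 0.0]
contact_force: [-1.0, 1.1, 5.0]
grip_width: 0.0242
```

Call:
servo_tool:
  moves:
    - {"tx": 0,"ty": 0,"tz": -0.5,"ax": 0,"ay": 0,"az": 0,"gripper": 2}
    - {"tx": 0,"ty": 0,"tz": -1.5,"ax": 0,"ay": 0,"az": 0,"gripper": 2}
    - {"tx": 0,"ty": 0,"tz": -2.5,"ax": 0,"ay": 0,"az": 0,"gripper": 2}
    - {"tx": 0,"ty": 0,"tz": -2.5,"ax": 0,"ay": 0,"az": 0,"gripper": 2}
    - {"tx": 0,"ty": 0,"tz": -2.5,"ax": 0,"ay": 0,"az": 0,"gripper": 2}
    - {"tx": 0,"ty": 0,"tz": -2.5,"ax": 0,"ay": 0,"az": 0,"gripper": 2}
    - {"tx": 0,"ty": 0,"tz": -0.5,"ax": 0,"ay": 0,"az": 0,"gripper": 2}
    - {"tx": 0,"ty": 0,"tz": 0,"ax": 0,"ay": 0,"az": 4.6,"gripper": 2}

```text
t: 28.25
eef_pos: [0.6113, -0.1552, 0.1525]
tcp_rot: [2.205, 2.236, 0.001]
contact_force: [0.6, -0.8, -0.3]
grip_width: 0.0245
```

```bash
python3 - <<'E'
from h import *
to(.478,-.3745,.0275,90.8)
E
```

```text
t 28.25 tcp [ 0.6113 -0.1552  0.1525] rot [2.205e+00 2.236e+00 1.000e-03] F [ 0.6 -0.8 -0.3] w 0.024538565298516325
heading 90.8 -> tool shift cm [-21.73 -13.65  12.49] az 0.0
```

Call:
servo_tool:
  moves:
    - {"tx": -2.2,"ty": -1.4,"tz": 0,"ax": 0,"ay": 0,"az": 0,"gripper": 2}
    - {"tx": -2.2,"ty": -1.4,"tz": 0,"ax": 0,"ay": 0,"az": 0,"gripper": 2}
    - {"tx": -2.2,"ty": -1.4,"tz": 0,"ax": 0,"ay": 0,"az": 0,"gripper": 2}
    - {"tx": -2.2,"ty": -1.4,"tz": 0,"ax": 0,"ay": 0,"az": 0,"gripper": 2}
    - {"tx": -2.2,"ty": -1.4,"tz": 0,"ax": 0,"ay": 0,"az": 0,"gripper": 2}
    - {"tx": -2.2,"ty": -1.4,"tz": 0,"ax": 0,"ay": 0,"az": 0,"gripper": 2}
    - {"tx": -2.2,"ty": -1.3,"tz": 0,"ax": 0,"ay": 0,"az": 0,"gripper": 2}
    - {"tx": -2.2,"ty": -1.3,"tz": 0,"ax": 0,"ay": 0,"az": 0,"gripper": 2}

```text
t: 29.05
eef_pos: [0.5025, -0.3333, 0.1509]
tcp_rot: [-2.205, -2.237, 0.0]
contact_force: [0.4, -0.8, -1.2]
grip_width: 0.0245
```

Call:
servo_tool:
  moves:
    - {"tx": -2.1,"ty": -1.3,"tz": 0,"ax": 0,"ay": 0,"az": 0,"gripper": 2}
    - {"tx": -2,"ty": -1.3,"tz": 0,"ax": 0,"ay": 0,"az": 0,"gripper": 2}
    - {"tx": 0,"ty": 0,"tz": 0,"ax": 0,"ay": 0,"az": 0,"gripper": 2}
    - {"tx": 0,"ty": 0,"tz": 2,"ax": 0,"ay": 0,"az": 0,"gripper": 2}
    - {"tx": 0,"ty": 0,"tz": 2,"ax": 0,"ay": 0,"az": 0,"gripper": 2}
    - {"tx": 0,"ty": 0,"tz": 2,"ax": 0,"ay": 0,"az": 0,"gripper": 2}
    - {"tx": 0,"ty": 0,"tz": 0,"ax": 0,"ay": 0,"az": 0,"gripper": 2}
    - {"tx": 0,"ty": 0,"tz": 0,"ax": 0,"ay": 0,"az": 0,"gripper": 2}

```text
t: 29.85
eef_pos: [0.4782, -0.3735, 0.0918]
tcp_rot: [-2.204, -2.237, -0.0]
contact_force: [0.5, 0.2, -1.6]
grip_width: 0.0245
```

```bash
python3 - <<'E'
from h import *
to(.478,-.3745,.0275,90.8)
snap('wrist','w10')
E
```

```text
t 29.85 tcp [ 0.4782 -0.3735  0.0918] rot [-2.204 -2.237 -0.   ] F [ 0.5  0.2 -1.6] w 0.02453147704132544
heading 90.85 -> tool shift cm [-0.1  -0.01  6.43] az 0.05
```

View pics/w10.png

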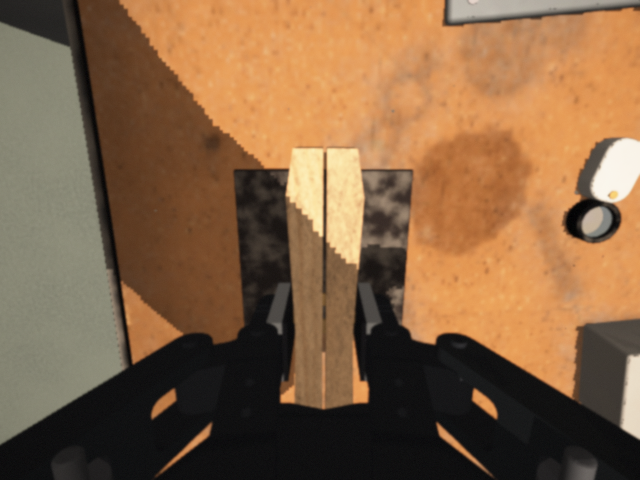

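The clamp is level and in line with the tile: tile columns 234–412, clamp centre about 325. Lowering it.

Call:
servo_tool:
  moves:
    - {"tx": -0.1,"ty": 0,"tz": 2,"ax": 0,"ay": 0,"az": 0,"gripper": 2}
    - {"tx": 0,"ty": 0,"tz": 2,"ax": 0,"ay": 0,"az": 0,"gripper": 2}
    - {"tx": 0,"ty": 0,"tz": 1.3,"ax": 0,"ay": 0,"az": 0,"gripper": 2}
    - {"tx": 0,"ty": 0,"tz": 0.6,"ax": 0,"ay": 0,"az": 0,"gripper": 2}
    - {"tx": 0,"ty": 0,"tz": 0.2,"ax": 0,"ay": 0,"az": 0,"gripper": 2}
    - {"tx": 0,"ty": 0,"tz": 0,"ax": 0,"ay": 0,"az": 0,"gripper": 2}
    - {"tx": 0,"ty": 0,"tz": 0,"ax": 0,"ay": 0,"az": 0,"gripper": 2}

```text
t: 30.6
eef_pos: [0.4785, -0.3754, 0.0316]
tcp_rot: [2.204, 2.237, -0.0]
contact_force: [0.1, -0.6, -1.0]
grip_width: 0.0243
```

Call:
servo_tool:
  moves:
    - {"tx": 0,"ty": 0,"tz": 0.3,"ax": 0,"ay": 0,"az": 0,"gripper": 2}
    - {"tx": 0,"ty": 0,"tz": 0.1,"ax": 0,"ay": 0,"az": 0,"gripper": 2}
    - {"tx": 0,"ty": 0,"tz": 0,"ax": 0,"ay": 0,"az": 0,"gripper": 2}
    - {"tx": 0,"ty": 0,"tz": 0,"ax": 0,"ay": 0,"az": 0,"gripper": 2}

```text
t: 31.0
eef_pos: [0.4782, -0.3751, 0.027]
tcp_rot: [2.205, 2.237, -0.0]
contact_force: [-1.3, 0.5, 1.9]
grip_width: 0.0243
```

Call:
servo_tool:
  moves:
    - {"tx": 0,"ty": 0,"tz": 0,"ax": 0,"ay": 0,"az": 0,"gripper": 3}
    - {"tx": 0,"ty": 0,"tz": 0,"ax": 0,"ay": 0,"az": 0,"gripper": 4.5}
    - {"tx": 0,"ty": 0,"tz": 0,"ax": 0,"ay": 0,"az": 0,"gripper": 4.5}
    - {"tx": 0,"ty": 0,"tz": -1.5,"ax": 0,"ay": 0,"az": 0,"gripper": 4.5}
    - {"tx": 0,"ty": 0,"tz": -3,"ax": 0,"ay": 0,"az": 0,"gripper": 4.5}
    - {"tx": 0,"ty": 0,"tz": -3,"ax": 0,"ay": 0,"az": 0,"gripper": 4.5}
    - {"tx": 0,"ty": 0,"tz": -3,"ax": 0,"ay": 0,"az": 0,"gripper": 4.5}
    - {"tx": 0,"ty": 0,"tz": -3.5,"ax": 0,"ay": 0,"az": 0,"gripper": 4.5}

```text
t: 31.8
eef_pos: [0.4777, -0.3747, 0.1676]
tcp_rot: [-2.205, -2.237, -0.0]
contact_force: [0.4, -0.2, 1.4]
grip_width: 0.0449
```

Call:
servo_tool:
  moves:
    - {"tx": 0,"ty": 0,"tz": 0,"ax": 0,"ay": 0,"az": -8.5,"gripper": 6.4}
    - {"tx": 0,"ty": 0,"tz": 0,"ax": 0,"ay": 0,"az": -8.5,"gripper": 6.4}
    - {"tx": 0,"ty": 0,"tz": 0,"ax": 0,"ay": 0,"az": -8.5,"gripper": 6.4}
    - {"tx": 0,"ty": 0,"tz": 0,"ax": 0,"ay": 0,"az": -8.5,"gripper": 6.4}
    - {"tx": 0,"ty": 0,"tz": 0,"ax": 0,"ay": 0,"az": -8.5,"gripper": 6.4}
    - {"tx": 0,"ty": 0,"tz": 0,"ax": 0,"ay": 0,"az": -8.5,"gripper": 6.4}
    - {"tx": 0,"ty": 0,"tz": 0,"ax": 0,"ay": 0,"az": -8.5,"gripper": 6.4}
    - {"tx": 0,"ty": 0,"tz": 0,"ax": 0,"ay": 0,"az": -8.5,"gripper": 6.4}

```text
t: 32.6
eef_pos: [0.4781, -0.375, 0.1667]
tcp_rot: [-0.568, -3.09, -0.0]
contact_force: [-0.1, 0.3, 0.5]
grip_width: 0.0639
```

Call:
servo_tool:
  moves:
    - {"tx": 0,"ty": 0,"tz": 0,"ax": 0,"ay": 0,"az": -8.5,"gripper": 6.4}
    - {"tx": 0,"ty": 0,"tz": 0,"ax": 0,"ay": 0,"az": -8.5,"gripper": 6.4}
    - {"tx": 0,"ty": 0,"tz": 0,"ax": 0,"ay": 0,"az": -8.5,"gripper": 6.4}
    - {"tx": 0,"ty": 0,"tz": 0,"ax": 0,"ay": 0,"az": -0.7,"gripper": 6.4}
    - {"tx": -0.1,"ty": 3.4,"tz": 0,"ax": 0,"ay": 0,"az": 0,"gripper": 6.4}
    - {"tx": -0.1,"ty": 3.4,"tz": 0,"ax": 0,"ay": 0,"az": 0,"gripper": 6.4}
    - {"tx": -0.1,"ty": 3.4,"tz": 0,"ax": 0,"ay": 0,"az": 0,"gripper": 6.4}
    - {"tx": -0.1,"ty": 3.4,"tz": 0,"ax": 0,"ay": 0,"az": 0,"gripper": 6.4}

```text
t: 33.4
eef_pos: [0.4699, -0.238, 0.1668]
tcp_rot: [-0.13, 3.139, 0.0]
contact_force: [0.2, -0.1, 1.3]
grip_width: 0.0643
```

Call:
servo_tool:
  moves:
    - {"tx": -0.1,"ty": 3.4,"tz": 0,"ax": 0,"ay": 0,"az": 0,"gripper": 6.4}
    - {"tx": -0.1,"ty": 3.4,"tz": 0,"ax": 0,"ay": 0,"az": 0,"gripper": 6.4}
    - {"tx": -0.1,"ty": 3.4,"tz": 0,"ax": 0,"ay": 0,"az": 0,"gripper": 6.4}
    - {"tx": -0.1,"ty": 3.4,"tz": 0,"ax": 0,"ay": 0,"az": 0,"gripper": 6.4}
    - {"tx": -0.2,"ty": 3.4,"tz": 0,"ax": 0,"ay": 0,"az": 0,"gripper": 6.4}
    - {"tx": -0.2,"ty": 3.4,"tz": 0,"ax": 0,"ay": 0,"az": 0,"gripper": 6.4}
    - {"tx": -0.2,"ty": 3.4,"tz": 0,"ax": 0,"ay": 0,"az": 0,"gripper": 6.4}
    - {"tx": -0.2,"ty": 3.4,"tz": 0,"ax": 0,"ay": 0,"az": 0,"gripper": 6.4}

```text
t: 34.2
eef_pos: [0.458, 0.0341, 0.1669]
tcp_rot: [-0.131, 3.139, -0.0]
contact_force: [2.1, 0.7, -0.3]
grip_width: 0.0639
```

Call:
servo_tool:
  moves:
    - {"tx": -0.2,"ty": 3.4,"tz": 0,"ax": 0,"ay": 0,"az": 0,"gripper": 6.4}
    - {"tx": -0.2,"ty": 3.4,"tz": 0,"ax": 0,"ay": 0,"az": 0,"gripper": 6.4}
    - {"tx": 0,"ty": 2,"tz": 0,"ax": 0,"ay": 0,"az": 0,"gripper": 6.4}
    - {"tx": 0,"ty": 0,"tz": 0,"ax": 0,"ay": 0,"az": 0,"gripper": 6.4}
    - {"tx": 0,"ty": 0,"tz": 0,"ax": 0,"ay": 0,"az": 0,"gripper": 6.4}

```text
t: 34.7
eef_pos: [0.4545, 0.1209, 0.1668]
tcp_rot: [-0.135, 3.139, -0.0]
contact_force: [0.1, -0.1, -0.1]
grip_width: 0.064
```

```bash
python3 - <<'E'
from h import *
to(.4538,.1353,.0408,185.03)
snap('top','t2')
show('top0',None,1,'x')
E
```

```text
t 34.7 tcp [0.4545 0.1209 0.1668] rot [-0.135  3.139 -0.   ] F [ 0.1 -0.1 -0.1] w 0.06403109486317926
heading -175.08 -> tool shift cm [-0.05  1.44 12.6 ] az -0.11
```

View pics/t2.png

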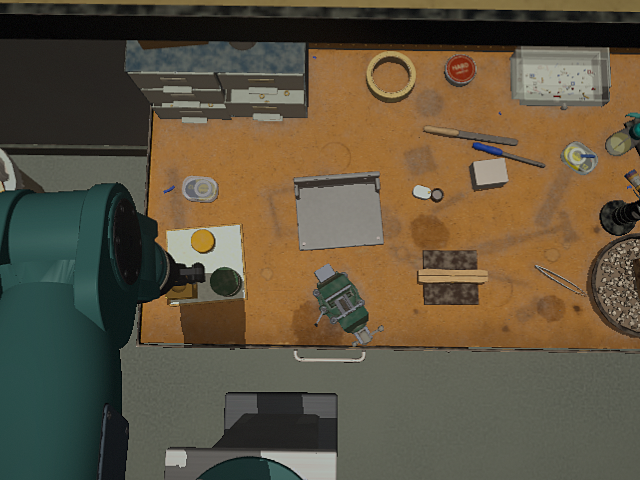

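The clamp lies across the tile, spanning (418–487, 277). Jar (227,282) and puck (203,240) are on the board, with the cube partly hidden under the gripper. Next, the cube goes back.

Call:
servo_tool:
  moves:
    - {"tx": 0,"ty": 1.4,"tz": 0,"ax": 0,"ay": 0,"az": -0.1,"gripper": 6.4}
    - {"tx": 0,"ty": 0,"tz": 2,"ax": 0,"ay": 0,"az": 0,"gripper": 6.4}
    - {"tx": 0,"ty": 0,"tz": 2.5,"ax": 0,"ay": 0,"az": 0,"gripper": 6.4}
    - {"tx": 0,"ty": 0,"tz": 2.5,"ax": 0,"ay": 0,"az": 0,"gripper": 6.4}
    - {"tx": 0,"ty": 0,"tz": 0,"ax": 0,"ay": 0,"az": 0,"gripper": 6.4}
    - {"tx": 0,"ty": 0,"tz": 0,"ax": 0,"ay": 0,"az": 0,"gripper": 6.4}

```text
t: 35.35
eef_pos: [0.4535, 0.1341, 0.0973]
tcp_rot: [0.138, -3.138, 0.0]
contact_force: [0.3, -0.5, -0.2]
grip_width: 0.0644
```

```bash
python3 - <<'E'
from h import *
to(.4538,.1353,.0408,185.03)
E
```

```text
t 35.35 tcp [0.4535 0.1341 0.0973] rot [ 0.138 -3.138  0.   ] F [ 0.3 -0.5 -0.2] w 0.0643612209486722
heading -174.98 -> tool shift cm [-0.05  0.12  5.65] az -0.01
```

Call:
servo_tool:
  moves:
    - {"tx": 0,"ty": 0.1,"tz": 1.5,"ax": 0,"ay": 0,"az": 0,"gripper": 6.4}
    - {"tx": 0,"ty": 0,"tz": 2,"ax": 0,"ay": 0,"az": 0,"gripper": 6.4}
    - {"tx": 0,"ty": 0,"tz": 1.5,"ax": 0,"ay": 0,"az": 0,"gripper": 6.4}
    - {"tx": 0,"ty": 0,"tz": 0.6,"ax": 0,"ay": 0,"az": 0,"gripper": 6.4}
    - {"tx": 0,"ty": 0,"tz": 0,"ax": 0,"ay": 0,"az": 0,"gripper": 6.4}
    - {"tx": 0,"ty": 0,"tz": 0,"ax": 0,"ay": 0,"az": 0,"gripper": 6.4}

```text
t: 35.95
eef_pos: [0.4539, 0.1357, 0.0418]
tcp_rot: [-0.14, 3.137, 0.0]
contact_force: [0.1, -0.9, 0.0]
grip_width: 0.064
```

Call:
servo_tool:
  moves:
    - {"tx": 0,"ty": 0,"tz": 0,"ax": 0,"ay": 0,"az": 0,"gripper": 5.5}
    - {"tx": 0,"ty": 0,"tz": 0,"ax": 0,"ay": 0,"az": 0,"gripper": 5.1}
    - {"tx": 0,"ty": 0,"tz": 0,"ax": 0,"ay": 0,"az": 0,"gripper": 4}
    - {"tx": 0,"ty": 0,"tz": 0,"ax": 0,"ay": 0,"az": 0,"gripper": 4}
    - {"tx": 0,"ty": 0,"tz": 0,"ax": 0,"ay": 0,"az": 0,"gripper": 4}
    - {"tx": 0,"ty": 0,"tz": 0,"ax": 0,"ay": 0,"az": 0,"gripper": 4}

```text
t: 36.55
eef_pos: [0.4536, 0.1356, 0.0417]
tcp_rot: [-0.14, 3.137, -0.001]
contact_force: [-2.0, -1.8, 12.2]
grip_width: 0.0491
```

Call:
servo_tool:
  moves:
    - {"tx": 0,"ty": 0,"tz": -0.5,"ax": 0,"ay": 0,"az": 0,"gripper": 4}
    - {"tx": 0,"ty": 0,"tz": -1.5,"ax": 0,"ay": 0,"az": 0,"gripper": 4}
    - {"tx": 0,"ty": 0,"tz": -2.5,"ax": 0,"ay": 0,"az": 0,"gripper": 4}
    - {"tx": 0,"ty": 0,"tz": -2.5,"ax": 0,"ay": 0,"az": 0,"gripper": 4}
    - {"tx": 0,"ty": 0,"tz": -2.5,"ax": 0,"ay": 0,"az": 0,"gripper": 4}
    - {"tx": 0,"ty": 0,"tz": -2.5,"ax": 0,"ay": 0,"az": 0,"gripper": 4}
    - {"tx": 0,"ty": 0,"tz": 0,"ax": 0,"ay": 0,"az": 0,"gripper": 4}

```text
t: 37.25
eef_pos: [0.4543, 0.136, 0.1633]
tcp_rot: [-0.141, 3.134, 0.001]
contact_force: [1.0, -0.7, -5.9]
grip_width: 0.0489
```

Call:
servo_tool:
  moves:
    - {"tx": -0.8,"ty": -2.6,"tz": 0,"ax": 0,"ay": 0,"az": 0,"gripper": 4}
    - {"tx": -0.8,"ty": -2.6,"tz": 0,"ax": 0,"ay": 0,"az": 0,"gripper": 4}
    - {"tx": -0.8,"ty": -2.6,"tz": 0,"ax": 0,"ay": 0,"az": 0,"gripper": 4}
    - {"tx": -0.8,"ty": -2.6,"tz": 0,"ax": 0,"ay": 0,"az": 0,"gripper": 4}
    - {"tx": -0.9,"ty": -2.6,"tz": 0,"ax": 0,"ay": 0,"az": 0,"gripper": 4}
    - {"tx": -0.9,"ty": -2.6,"tz": 0,"ax": 0,"ay": 0,"az": 0,"gripper": 4}
    - {"tx": -0.9,"ty": -2.6,"tz": 0,"ax": 0,"ay": 0,"az": 0,"gripper": 4}
    - {"tx": -0.9,"ty": -2.6,"tz": 0,"ax": 0,"ay": 0,"az": 0,"gripper": 4}

```text
t: 38.05
eef_pos: [0.5392, -0.0663, 0.1593]
tcp_rot: [0.14, -3.137, -0.001]
contact_force: [0.2, 0.7, -5.5]
grip_width: 0.0491
```

Call:
servo_tool:
  moves:
    - {"tx": -0.8,"ty": -2.6,"tz": 0,"ax": 0,"ay": 0,"az": 0,"gripper": 4}
    - {"tx": -0.8,"ty": -2.6,"tz": 0,"ax": 0,"ay": 0,"az": 0,"gripper": 4}
    - {"tx": 0,"ty": 0,"tz": 0,"ax": 0,"ay": 0,"az": 0,"gripper": 4}
    - {"tx": 0,"ty": 0,"tz": 0,"ax": 0,"ay": 0,"az": 0,"gripper": 4}

```text
t: 38.45
eef_pos: [0.5595, -0.1158, 0.1593]
tcp_rot: [0.139, -3.137, -0.002]
contact_force: [-0.3, 0.7, -5.3]
grip_width: 0.0492
```

```bash
python3 - <<'E'
from h import *
to(.5605,-.1173,.0399,185.03)
E
```

```text
t 38.45 tcp [ 0.5595 -0.1158  0.1593] rot [ 1.390e-01 -3.137e+00 -2.000e-03] F [-0.3  0.7 -5.3] w 0.04923573251489909
heading -174.92 -> tool shift cm [-0.11 -0.17 11.94] az 0.05
```

Call:
servo_tool:
  moves:
    - {"tx": 0,"ty": -0.1,"tz": 1.5,"ax": 0,"ay": 0,"az": 0,"gripper": 4}
    - {"tx": 0,"ty": 0,"tz": 2.5,"ax": 0,"ay": 0,"az": 0,"gripper": 4}
    - {"tx": 0,"ty": 0,"tz": 2.5,"ax": 0,"ay": 0,"az": 0,"gripper": 4}
    - {"tx": 0,"ty": 0,"tz": 2,"ax": 0,"ay": 0,"az": 0,"gripper": 4}
    - {"tx": 0,"ty": 0,"tz": 1,"ax": 0,"ay": 0,"az": 0,"gripper": 4}
    - {"tx": 0,"ty": 0,"tz": 0,"ax": 0,"ay": 0,"az": 0,"gripper": 4}
    - {"tx": 0,"ty": 0,"tz": 0,"ax": 0,"ay": 0,"az": 0,"gripper": 4}

```text
t: 39.15
eef_pos: [0.5604, -0.1164, 0.0664]
tcp_rot: [-0.141, 3.138, -0.0]
contact_force: [0.5, 0.0, -5.4]
grip_width: 0.0494
```

```bash
python3 - <<'E'
from h import *
to(.5605,-.1173,.0399,185.03)
E
```

```text
t 39.15 tcp [ 0.5604 -0.1164  0.0664] rot [-0.141  3.138 -0.   ] F [ 0.5  0.  -5.4] w 0.04936417251627263
heading -174.85 -> tool shift cm [-0.01 -0.09  2.65] az 0.12
```

Call:
servo_tool:
  moves:
    - {"tx": 0,"ty": -0.1,"tz": 1,"ax": 0,"ay": 0,"az": 0.1,"gripper": 4}
    - {"tx": 0,"ty": 0,"tz": 1,"ax": 0,"ay": 0,"az": 0,"gripper": 4}
    - {"tx": 0,"ty": 0,"tz": 0.4,"ax": 0,"ay": 0,"az": 0,"gripper": 4}
    - {"tx": 0,"ty": 0,"tz": 0,"ax": 0,"ay": 0,"az": 0,"gripper": 4}
    - {"tx": 0,"ty": 0,"tz": 0,"ax": 0,"ay": 0,"az": 0,"gripper": 4}

```text
t: 39.65
eef_pos: [0.5603, -0.1177, 0.0418]
tcp_rot: [0.138, -3.138, -0.0]
contact_force: [0.7, 0.3, -5.2]
grip_width: 0.0494
```

```bash
python3 - <<'E'
from h import *
to(.5605,-.1173,.0397,185.03)
E
```

```text
t 39.65 tcp [ 0.5603 -0.1177  0.0418] rot [ 0.138 -3.138 -0.   ] F [ 0.7  0.3 -5.2] w 0.04942383244552591
heading -174.97 -> tool shift cm [-0.02  0.04  0.21] az -0.0
```

Call:
servo_tool:
  moves:
    - {"tx": 0,"ty": 0,"tz": 0.2,"ax": 0,"ay": 0,"az": 0,"gripper": 4}
    - {"tx": 0,"ty": 0,"tz": 0,"ax": 0,"ay": 0,"az": 0,"gripper": 4}
    - {"tx": 0,"ty": 0,"tz": 0,"ax": 0,"ay": 0,"az": 0,"gripper": 4}

```text
t: 39.95
eef_pos: [0.5603, -0.1177, 0.0399]
tcp_rot: [-0.138, 3.138, -0.0]
contact_force: [-0.3, 0.2, -5.8]
grip_width: 0.0494
```

Call:
servo_tool:
  moves:
    - {"tx": 0,"ty": 0,"tz": 0,"ax": 0,"ay": 0,"az": 0,"gripper": 5.2}
    - {"tx": 0,"ty": 0,"tz": 0,"ax": 0,"ay": 0,"az": 0,"gripper": 6.5}
    - {"tx": 0,"ty": 0,"tz": 0,"ax": 0,"ay": 0,"az": 0,"gripper": 6.5}
    - {"tx": 0,"ty": 0,"tz": -1.5,"ax": 0,"ay": 0,"az": 0,"gripper": 6.5}
    - {"tx": 0,"ty": 0,"tz": -3,"ax": 0,"ay": 0,"az": 0,"gripper": 6.5}
    - {"tx": 0,"ty": 0,"tz": -3,"ax": 0,"ay": 0,"az": 0,"gripper": 6.5}
    - {"tx": 0,"ty": 0,"tz": -3,"ax": 0,"ay": 0,"az": 0,"gripper": 6.5}
    - {"tx": 0,"ty": 0,"tz": -1.5,"ax": 0,"ay": 0,"az": 0,"gripper": 6.8}

```text
t: 40.75
eef_pos: [0.5611, -0.118, 0.1625]
tcp_rot: [-0.138, 3.136, -0.002]
contact_force: [0.1, 0.3, -0.6]
grip_width: 0.0678
```

Call:
servo_tool:
  moves:
    - {"tx": 1.2,"ty": 2.5,"tz": 0,"ax": 0,"ay": 0,"az": 0,"gripper": 6.8}
    - {"tx": 1.2,"ty": 2.5,"tz": 0,"ax": 0,"ay": 0,"az": 0,"gripper": 6.8}
    - {"tx": 1.2,"ty": 2.5,"tz": 0,"ax": 0,"ay": 0,"az": 0,"gripper": 6.8}
    - {"tx": 1.2,"ty": 2.5,"tz": 0,"ax": 0,"ay": 0,"az": 0,"gripper": 6.8}
    - {"tx": 1.2,"ty": 2.5,"tz": 0,"ax": 0,"ay": 0,"az": 0,"gripper": 6.8}
    - {"tx": 1.2,"ty": 2.5,"tz": 0,"ax": 0,"ay": 0,"az": 0,"gripper": 6.8}
    - {"tx": 1.2,"ty": 2.6,"tz": 0,"ax": 0,"ay": 0,"az": 0,"gripper": 6.8}
    - {"tx": 0,"ty": 0,"tz": 0,"ax": 0,"ay": 0,"az": 0,"gripper": 6.8}

```text
t: 41.55
eef_pos: [0.4595, 0.0523, 0.1601]
tcp_rot: [0.141, -3.138, -0.001]
contact_force: [-0.8, 0.2, -0.5]
grip_width: 0.0677
```

```bash
python3 - <<'E'
from h import *
to(.4611,.0511,.0437,185.03)
E
```

```text
t 41.55 tcp [0.4595 0.0523 0.1601] rot [ 1.410e-01 -3.138e+00 -1.000e-03] F [-0.8  0.2 -0.5] w 0.06774843975822446
heading -174.84 -> tool shift cm [-0.15 -0.14 11.64] az 0.13
```

Call:
servo_tool:
  moves:
    - {"tx": -0.1,"ty": -0.1,"tz": 1.5,"ax": 0,"ay": 0,"az": 0.1,"gripper": 6.8}
    - {"tx": 0,"ty": 0,"tz": 2.5,"ax": 0,"ay": 0,"az": 0,"gripper": 6.8}
    - {"tx": 0,"ty": 0,"tz": 2.5,"ax": 0,"ay": 0,"az": 0,"gripper": 6.8}
    - {"tx": 0,"ty": 0,"tz": 2.5,"ax": 0,"ay": 0,"az": 0,"gripper": 6.8}
    - {"tx": 0,"ty": 0,"tz": 2,"ax": 0,"ay": 0,"az": 0,"gripper": 6.8}
    - {"tx": 0,"ty": 0,"tz": 0.6,"ax": 0,"ay": 0,"az": 0,"gripper": 6.8}
    - {"tx": 0,"ty": 0,"tz": 0,"ax": 0,"ay": 0,"az": 0,"gripper": 6.8}
    - {"tx": 0,"ty": 0,"tz": 0,"ax": 0,"ay": 0,"az": 0,"gripper": 6.8}

```text
t: 42.35
eef_pos: [0.463, 0.0492, 0.0446]
tcp_rot: [-0.135, 3.138, -0.0]
contact_force: [0.3, -0.3, 0.1]
grip_width: 0.0682
```

```bash
python3 - <<'E'
from h import *
to(.4611,.0511,.0437,185.03)
E
```

```text
t 42.35 tcp [0.463  0.0492 0.0446] rot [-0.135  3.138 -0.   ] F [ 0.3 -0.3  0.1] w 0.0681601335834747
heading -175.08 -> tool shift cm [0.17 0.21 0.09] az -0.11
```

Centre on the jar again, then grip.

Call:
servo_tool:
  moves:
    - {"tx": 0.2,"ty": 0.2,"tz": 0.1,"ax": 0,"ay": 0,"az": -0.1,"gripper": 6.8}
    - {"tx": 0,"ty": 0,"tz": 0,"ax": 0,"ay": 0,"az": 0,"gripper": 5.8}
    - {"tx": 0,"ty": 0,"tz": 0,"ax": 0,"ay": 0,"az": 0,"gripper": 5.5}
    - {"tx": 0,"ty": 0,"tz": 0,"ax": 0,"ay": 0,"az": 0,"gripper": 4.5}
    - {"tx": 0,"ty": 0,"tz": 0,"ax": 0,"ay": 0,"az": 0,"gripper": 4.5}
    - {"tx": 0,"ty": 0,"tz": 0,"ax": 0,"ay": 0,"az": 0,"gripper": 4.5}
    - {"tx": 0,"ty": 0,"tz": 0,"ax": 0,"ay": 0,"az": 0,"gripper": 4.5}

```text
t: 43.05
eef_pos: [0.4604, 0.0512, 0.0436]
tcp_rot: [-0.138, 3.137, -0.0]
contact_force: [-4.3, 1.6, 15.4]
grip_width: 0.0502
```

Call:
servo_tool:
  moves:
    - {"tx": 0,"ty": 0,"tz": -0.5,"ax": 0,"ay": 0,"az": 0,"gripper": 4.5}
    - {"tx": 0,"ty": 0,"tz": -1.5,"ax": 0,"ay": 0,"az": 0,"gripper": 4.5}
    - {"tx": 0,"ty": 0,"tz": -2.5,"ax": 0,"ay": 0,"az": 0,"gripper": 4.5}
    - {"tx": 0,"ty": 0,"tz": -2.5,"ax": 0,"ay": 0,"az": 0,"gripper": 4.5}
    - {"tx": 0,"ty": 0,"tz": -2.5,"ax": 0,"ay": 0,"az": 0,"gripper": 4.5}
    - {"tx": 0,"ty": 0,"tz": -2.5,"ax": 0,"ay": 0,"az": 0,"gripper": 4.5}
    - {"tx": 0,"ty": 0,"tz": 0,"ax": 0,"ay": 0,"az": 0,"gripper": 4.5}

```text
t: 43.75
eef_pos: [0.4614, 0.0511, 0.1656]
tcp_rot: [-0.138, 3.134, -0.001]
contact_force: [0.3, 0.1, -2.0]
grip_width: 0.05
```

Call:
servo_tool:
  moves:
    - {"tx": -0.8,"ty": -2.7,"tz": 0,"ax": 0,"ay": 0,"az": 0,"gripper": 4.5}
    - {"tx": -0.8,"ty": -2.7,"tz": 0,"ax": 0,"ay": 0,"az": 0,"gripper": 4.5}
    - {"tx": -0.8,"ty": -2.7,"tz": 0,"ax": 0,"ay": 0,"az": 0,"gripper": 4.5}
    - {"tx": -0.8,"ty": -2.7,"tz": 0,"ax": 0,"ay": 0,"az": 0,"gripper": 4.5}
    - {"tx": -0.9,"ty": -2.7,"tz": 0,"ax": 0,"ay": 0,"az": 0,"gripper": 4.5}
    - {"tx": -0.9,"ty": -2.7,"tz": 0,"ax": 0,"ay": 0,"az": 0,"gripper": 4.5}
    - {"tx": -0.9,"ty": -2.7,"tz": 0,"ax": 0,"ay": 0,"az": 0,"gripper": 4.5}
    - {"tx": -0.9,"ty": -2.7,"tz": 0,"ax": 0,"ay": 0,"az": 0,"gripper": 4.5}

```text
t: 44.55
eef_pos: [0.5468, -0.1591, 0.162]
tcp_rot: [0.138, -3.138, -0.001]
contact_force: [0.6, 0.1, -1.7]
grip_width: 0.0497
```

Call:
servo_tool:
  moves:
    - {"tx": -0.8,"ty": -2.7,"tz": 0,"ax": 0,"ay": 0,"az": 0,"gripper": 4.5}
    - {"tx": -0.8,"ty": -2.6,"tz": 0,"ax": 0,"ay": 0,"az": 0,"gripper": 4.5}
    - {"tx": 0,"ty": 0,"tz": 0,"ax": 0,"ay": 0,"az": 0,"gripper": 4.5}
    - {"tx": 0,"ty": 0,"tz": 2,"ax": 0,"ay": 0,"az": 0,"gripper": 4.5}
    - {"tx": 0,"ty": 0,"tz": 2,"ax": 0,"ay": 0,"az": 0,"gripper": 4.5}
    - {"tx": 0,"ty": 0,"tz": 2,"ax": 0,"ay": 0,"az": 0,"gripper": 4.5}
    - {"tx": 0,"ty": 0,"tz": 0,"ax": 0,"ay": 0,"az": 0,"gripper": 4.5}
    - {"tx": 0,"ty": 0,"tz": 0,"ax": 0,"ay": 0,"az": 0,"gripper": 4.5}

```text
t: 45.35
eef_pos: [0.5671, -0.2089, 0.1029]
tcp_rot: [0.138, -3.138, -0.001]
contact_force: [-0.1, 0.7, -0.9]
grip_width: 0.0496
```

```bash
python3 - <<'E'
from h import *
to(.5684,-.2097,.0418,185.03)
E
```

```text
t 45.35 tcp [ 0.5671 -0.2089  0.1029] rot [ 1.380e-01 -3.138e+00 -1.000e-03] F [-0.1  0.7 -0.9] w 0.04958518537157784
heading -174.95 -> tool shift cm [-0.13 -0.09  6.11] az 0.02
```

Call:
servo_tool:
  moves:
    - {"tx": -0.1,"ty": 0,"tz": 1.5,"ax": 0,"ay": 0,"az": 0,"gripper": 4.5}
    - {"tx": 0,"ty": 0,"tz": 2,"ax": 0,"ay": 0,"az": 0,"gripper": 4.5}
    - {"tx": 0,"ty": 0,"tz": 1.5,"ax": 0,"ay": 0,"az": 0,"gripper": 4.5}
    - {"tx": 0,"ty": 0,"tz": 0.5,"ax": 0,"ay": 0,"az": 0,"gripper": 4.5}
    - {"tx": 0,"ty": 0,"tz": 0.3,"ax": 0,"ay": 0,"az": 0,"gripper": 4.5}
    - {"tx": 0,"ty": 0,"tz": 0,"ax": 0,"ay": 0,"az": 0,"gripper": 4.5}
    - {"tx": 0,"ty": 0,"tz": 0,"ax": 0,"ay": 0,"az": 0,"gripper": 4.5}

```text
t: 46.05
eef_pos: [0.5688, -0.2095, 0.0456]
tcp_rot: [-0.138, 3.138, -0.001]
contact_force: [0.7, 0.4, -0.5]
grip_width: 0.0496
```

```bash
python3 - <<'E'
from h import *
to(.5684,-.2097,.0418,185.03)
E
```

```text
t 46.05 tcp [ 0.5688 -0.2095  0.0456] rot [-1.380e-01  3.138e+00 -1.000e-03] F [ 0.7  0.4 -0.5] w 0.049595931562112734
heading -174.97 -> tool shift cm [ 0.04 -0.01  0.38] az 0.0
```

Call:
servo_tool:
  moves:
    - {"tx": 0,"ty": 0,"tz": 0.3,"ax": 0,"ay": 0,"az": 0,"gripper": 4.5}
    - {"tx": 0,"ty": 0,"tz": 0.1,"ax": 0,"ay": 0,"az": 0,"gripper": 4.5}
    - {"tx": 0,"ty": 0,"tz": 0,"ax": 0,"ay": 0,"az": 0,"gripper": 4.5}
    - {"tx": 0,"ty": 0,"tz": 0,"ax": 0,"ay": 0,"az": 0,"gripper": 4.5}

```text
t: 46.45
eef_pos: [0.5688, -0.2095, 0.0417]
tcp_rot: [-0.138, 3.137, -0.001]
contact_force: [-2.4, 1.6, 8.8]
grip_width: 0.0499
```

Call:
servo_tool:
  moves:
    - {"tx": 0,"ty": 0,"tz": 0,"ax": 0,"ay": 0,"az": 0,"gripper": 5.3}
    - {"tx": 0,"ty": 0,"tz": 0,"ax": 0,"ay": 0,"az": 0,"gripper": 6.6}
    - {"tx": 0,"ty": 0,"tz": 0,"ax": 0,"ay": 0,"az": 0,"gripper": 6.6}
    - {"tx": 0,"ty": 0,"tz": -1.5,"ax": 0,"ay": 0,"az": 0,"gripper": 6.6}
    - {"tx": 0,"ty": 0,"tz": -3,"ax": 0,"ay": 0,"az": 0,"gripper": 6.6}
    - {"tx": 0,"ty": 0,"tz": -3,"ax": 0,"ay": 0,"az": 0,"gripper": 6.6}
    - {"tx": 0,"ty": 0,"tz": -3,"ax": 0,"ay": 0,"az": 0,"gripper": 6.6}
    - {"tx": 0,"ty": 0,"tz": -1.5,"ax": 0,"ay": 0,"az": 0,"gripper": 6}

```text
t: 47.25
eef_pos: [0.569, -0.2097, 0.1633]
tcp_rot: [-0.138, 3.136, -0.002]
contact_force: [-0.0, -0.3, 0.3]
grip_width: 0.0601
```

Call:
servo_tool:
  moves:
    - {"tx": 0,"ty": 2.8,"tz": 0,"ax": 0,"ay": 0,"az": 0,"gripper": 5.8}
    - {"tx": 0,"ty": 2.8,"tz": 0,"ax": 0,"ay": 0,"az": 0,"gripper": 5.8}
    - {"tx": 0,"ty": 2.8,"tz": 0,"ax": 0,"ay": 0,"az": 0,"gripper": 5.8}
    - {"tx": 0,"ty": 2.8,"tz": 0,"ax": 0,"ay": 0,"az": 0,"gripper": 5.8}
    - {"tx": 0,"ty": 2.8,"tz": 0,"ax": 0,"ay": 0,"az": 0,"gripper": 5.8}
    - {"tx": 0.1,"ty": 2.8,"tz": 0,"ax": 0,"ay": 0,"az": 0,"gripper": 5.8}
    - {"tx": 0.1,"ty": 2.8,"tz": 0,"ax": 0,"ay": 0,"az": 0,"gripper": 5.8}
    - {"tx": 0.1,"ty": 2.8,"tz": 0,"ax": 0,"ay": 0,"az": 0,"gripper": 5.8}

```text
t: 48.05
eef_pos: [0.5455, 0.0146, 0.1607]
tcp_rot: [0.138, -3.139, -0.0]
contact_force: [0.2, 0.2, -0.3]
grip_width: 0.0581
```

Call:
servo_tool:
  moves:
    - {"tx": 0,"ty": 2.8,"tz": 0,"ax": 0,"ay": 0,"az": 0,"gripper": 5.8}
    - {"tx": 0,"ty": 2.8,"tz": 0,"ax": 0,"ay": 0,"az": 0,"gripper": 5.8}
    - {"tx": 0,"ty": 2.8,"tz": 0,"ax": 0,"ay": 0,"az": 0,"gripper": 5.8}
    - {"tx": 0,"ty": 0,"tz": 0,"ax": 0,"ay": 0,"az": 0,"gripper": 5.8}
    - {"tx": 0,"ty": 0,"tz": 2,"ax": 0,"ay": 0,"az": 0,"gripper": 5.8}
    - {"tx": 0,"ty": 0,"tz": 2,"ax": 0,"ay": 0,"az": 0,"gripper": 5.8}
    - {"tx": 0,"ty": 0,"tz": 2,"ax": 0,"ay": 0,"az": 0,"gripper": 5.8}
    - {"tx": 0,"ty": 0,"tz": 0,"ax": 0,"ay": 0,"az": 0,"gripper": 5.8}

```text
t: 48.85
eef_pos: [0.5371, 0.0967, 0.0988]
tcp_rot: [0.137, -3.135, 0.0]
contact_force: [-0.9, 0.1, 1.2]
grip_width: 0.0582
```

```bash
python3 - <<'E'
from h import *
to(.538,.1016,.0255,185.03)
snap('top','t3')
a=cv2.imread('pics/x.png')[170:255,285:395];b=cv2.imread('pics/t3.png')[170:255,285:395]
f=lambda q:cv2.resize(q,None,fx=3.6,fy=3.6,interpolation=cv2.INTER_CUBIC)
cv2.imwrite('pics/cmp.png',np.hstack([f(a),f(b)]))
E
```

```text
t 48.85 tcp [0.5371 0.0967 0.0988] rot [ 0.137 -3.135  0.   ] F [-0.9  0.1  1.2] w 0.05821365890898534
heading -174.99 -> tool shift cm [-0.16  0.48  7.33] az -0.02
```

View pics/cmp.png

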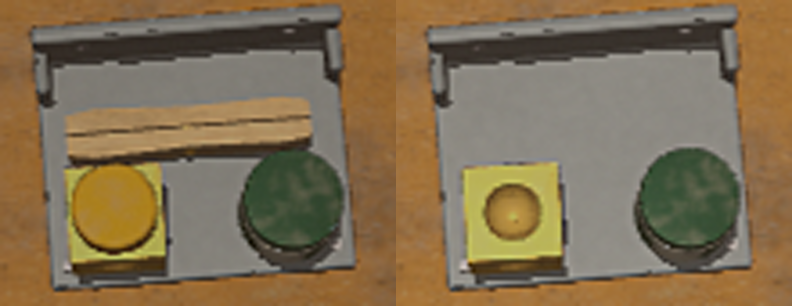

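Before/after, the jar and cube look within about 1 px of their old places. I'll measure that by registration while I close on the puck.

Call:
servo_tool:
  moves:
    - {"tx": -0.1,"ty": 0.5,"tz": 1.5,"ax": 0,"ay": 0,"az": 0,"gripper": 5.8}
    - {"tx": 0,"ty": 0,"tz": 2,"ax": 0,"ay": 0,"az": 0,"gripper": 5.8}
    - {"tx": 0,"ty": 0,"tz": 2,"ax": 0,"ay": 0,"az": 0,"gripper": 5.8}
    - {"tx": 0,"ty": 0,"tz": 1,"ax": 0,"ay": 0,"az": 0,"gripper": 5.8}
    - {"tx": 0,"ty": 0,"tz": 0.4,"ax": 0,"ay": 0,"az": 0,"gripper": 5.8}
    - {"tx": 0,"ty": 0,"tz": 0,"ax": 0,"ay": 0,"az": 0,"gripper": 5.8}
    - {"tx": 0,"ty": 0,"tz": 0,"ax": 0,"ay": 0,"az": 0,"gripper": 5.8}

```text
t: 49.6
eef_pos: [0.5395, 0.1022, 0.0327]
tcp_rot: [-0.138, 3.137, 0.0]
contact_force: [0.8, 0.0, 0.5]
grip_width: 0.0583
```

```bash
python3 - <<'E'
from h import *
to(.538,.1016,.0258,185.03)
a=np.load('pics/top0.npz')['im'].astype(np.float32).mean(2);b=np.load('pics/t3.npz')['im'].astype(np.float32).mean(2)
for n,(x0,y0,x1,y1) in dict(jar=(349,208,385,243),cubefront=(298,231,336,250),cubeL=(299,215,307,245),rackback=(290,168,390,196)).items():
    W=np.eye(2,3,dtype=np.float32)
    try: cc,W=cv2.findTransformECC(a[y0:y1,x0:x1],b[y0:y1,x0:x1],W,cv2.MOTION_TRANSLATION,(3,200,1e-5),None,3); print(n,cc.round(4),W[:,2])
    except cv2.error as e: print(n,'fail')
E
```

```text
t 49.6 tcp [0.5395 0.1022 0.0327] rot [-0.138  3.137  0.   ] F [0.8 0.  0.5] w 0.05831810047963448
heading -174.97 -> tool shift cm [ 0.15 -0.05  0.69] az -0.0Traceback (most recent call last):
  File "<stdin>", line 6, in <module>
AttributeError: 'float' object has no attribute 'round'
```

Call:
servo_tool:
  moves:
    - {"tx": 0.1,"ty": 0,"tz": 0.4,"ax": 0,"ay": 0,"az": 0,"gripper": 5.8}
    - {"tx": 0,"ty": 0,"tz": 0.3,"ax": 0,"ay": 0,"az": 0,"gripper": 5.8}
    - {"tx": 0,"ty": 0,"tz": 0,"ax": 0,"ay": 0,"az": 0,"gripper": 5.8}
    - {"tx": 0,"ty": 0,"tz": 0,"ax": 0,"ay": 0,"az": 0,"gripper": 5.8}

```text
t: 50.0
eef_pos: [0.5379, 0.1022, 0.0248]
tcp_rot: [0.138, -3.138, -0.0]
contact_force: [-0.3, -0.1, -0.5]
grip_width: 0.0582
```

```bash
python3 - <<'E'
from h import *
to(.538,.1016,.0255,185.03)
a=np.load('pics/top0.npz')['im'].astype(np.float32).mean(2);b=np.load('pics/t3.npz')['im'].astype(np.float32).mean(2)
for n,(x0,y0,x1,y1) in dict(jar=(349,208,385,243),cubefront=(298,231,336,250),cubeL=(299,215,307,245),rackback=(290,168,390,196)).items():
    W=np.eye(2,3,dtype=np.float32)
    try: cc,W=cv2.findTransformECC(a[y0:y1,x0:x1],b[y0:y1,x0:x1],W,cv2.MOTION_TRANSLATION,(3,200,1e-5),None,3); print(n,cc,W[:,2])
    except cv2.error as e: print(n,'fail')
E
```

```text
t 50.0 tcp [0.5379 0.1022 0.0248] rot [ 0.138 -3.138 -0.   ] F [-0.3 -0.1 -0.5] w 0.05816955998849535
heading -174.97 -> tool shift cm [-0.01 -0.06 -0.07] az -0.0
jar 0.8310909742305889 [0.14227915 0.5799818 ]
cubefront 0.6705155870870078 [ 0.28962147 -0.3156262 ]
cubeL fail
rackback 0.9999489087856525 [0.00281744 0.00140692]
```

Call:
servo_tool:
  moves:
    - {"tx": 0,"ty": -0.05,"tz": -0.07,"ax": 0,"ay": 0,"az": 0,"gripper": 5.2}
    - {"tx": 0,"ty": 0,"tz": 0,"ax": 0,"ay": 0,"az": 0,"gripper": 4.8}
    - {"tx": 0,"ty": 0,"tz": 0,"ax": 0,"ay": 0,"az": 0,"gripper": 3.8}
    - {"tx": 0,"ty": 0,"tz": 0,"ax": 0,"ay": 0,"az": 0,"gripper": 3.8}
    - {"tx": 0,"ty": 0,"tz": 0,"ax": 0,"ay": 0,"az": 0,"gripper": 3.8}
    - {"tx": 0,"ty": 0,"tz": 0,"ax": 0,"ay": 0,"az": 0,"gripper": 3.8}

```text
t: 50.6
eef_pos: [0.5381, 0.1017, 0.0261]
tcp_rot: [-0.138, 3.138, -0.0]
contact_force: [-3.2, -0.2, 11.4]
grip_width: 0.042
```

Call:
servo_tool:
  moves:
    - {"tx": 0,"ty": 0,"tz": -0.5,"ax": 0,"ay": 0,"az": 0,"gripper": 3.8}
    - {"tx": 0,"ty": 0,"tz": -1.5,"ax": 0,"ay": 0,"az": 0,"gripper": 3.8}
    - {"tx": 0,"ty": 0,"tz": -2.5,"ax": 0,"ay": 0,"az": 0,"gripper": 3.8}
    - {"tx": 0,"ty": 0,"tz": -2.5,"ax": 0,"ay": 0,"az": 0,"gripper": 3.8}
    - {"tx": 0,"ty": 0,"tz": -2.5,"ax": 0,"ay": 0,"az": 0,"gripper": 3.8}
    - {"tx": 0,"ty": 0,"tz": -2.5,"ax": 0,"ay": 0,"az": 0,"gripper": 3.8}
    - {"tx": 0,"ty": 0,"tz": -0.5,"ax": 0,"ay": 0,"az": 0,"gripper": 3.8}
    - {"tx": 0,"ty": 0,"tz": 0,"ax": 0,"ay": 0,"az": 0,"gripper": 3.8}

```text
t: 51.4
eef_pos: [0.5383, 0.1017, 0.151]
tcp_rot: [-0.138, 3.137, 0.0]
contact_force: [0.1, 0.1, -1.2]
grip_width: 0.0411
```

Call:
servo_tool:
  moves:
    - {"tx": 0,"ty": -2.7,"tz": 0,"ax": 0,"ay": 0,"az": 0,"gripper": 3.8}
    - {"tx": 0,"ty": -2.7,"tz": 0,"ax": 0,"ay": 0,"az": 0,"gripper": 3.8}
    - {"tx": 0,"ty": -2.7,"tz": 0,"ax": 0,"ay": 0,"az": 0,"gripper": 3.8}
    - {"tx": 0,"ty": -2.7,"tz": 0,"ax": 0,"ay": 0,"az": 0,"gripper": 3.8}
    - {"tx": 0,"ty": -2.7,"tz": 0,"ax": 0,"ay": 0,"az": 0,"gripper": 3.8}
    - {"tx": 0,"ty": -2.8,"tz": 0,"ax": 0,"ay": 0,"az": 0,"gripper": 3.8}
    - {"tx": -0.1,"ty": -2.8,"tz": 0,"ax": 0,"ay": 0,"az": 0,"gripper": 3.8}
    - {"tx": -0.1,"ty": -2.8,"tz": 0,"ax": 0,"ay": 0,"az": 0,"gripper": 3.8}

```text
t: 52.2
eef_pos: [0.5586, -0.1173, 0.149]
tcp_rot: [0.138, -3.137, -0.001]
contact_force: [0.7, 0.1, -0.6]
grip_width: 0.0416
```

Call:
servo_tool:
  moves:
    - {"tx": 0,"ty": 0,"tz": 0,"ax": 0,"ay": 0,"az": 0,"gripper": 3.8}
    - {"tx": 0,"ty": 0,"tz": 2,"ax": 0,"ay": 0,"az": 0,"gripper": 3.8}
    - {"tx": 0,"ty": 0,"tz": 2,"ax": 0,"ay": 0,"az": 0,"gripper": 3.8}
    - {"tx": 0,"ty": 0,"tz": 0,"ax": 0,"ay": 0,"az": 0,"gripper": 3.8}
    - {"tx": 0,"ty": 0,"tz": 0,"ax": 0,"ay": 0,"az": 0,"gripper": 3.8}

```text
t: 52.7
eef_pos: [0.5587, -0.1158, 0.1101]
tcp_rot: [0.138, -3.137, -0.001]
contact_force: [-0.0, 0.1, -0.5]
grip_width: 0.0418
```

```bash
python3 - <<'E'
from h import *
to(.5595,-.1176,.0740,185.03)
c=lambda x,y,z: pix2w('t3',285+(x-396)/3.6,170+y/3.6,z)
P=[c(*p,.058) for p in [(463,168),(556,163),(563,257),(469,261)]]
print('cube centre now (top view)',np.mean(P,0), 'before .5611 -.1172'); print('jar now',c(688,198,.062),'before', pix2w('top0',285+291.5/3.6,170+200/3.6,.062))
E
```

```text
t 52.7 tcp [ 0.5587 -0.1158  0.1101] rot [ 1.380e-01 -3.137e+00 -1.000e-03] F [-0.   0.1 -0.5] w 0.041775086582550525
heading -174.95 -> tool shift cm [-0.07 -0.19  3.61] az 0.02
cube centre now (top view) [ 0.56041737 -0.11851487  0.058     ] before .5611 -.1172
jar now [ 0.56830106 -0.20890227  0.062     ] before [ 0.56725069 -0.20864677  0.062     ]
```

Call:
servo_tool:
  moves:
    - {"tx": 0,"ty": -0.2,"tz": 1.5,"ax": 0,"ay": 0,"az": 0,"gripper": 3.8}
    - {"tx": 0,"ty": 0,"tz": 1,"ax": 0,"ay": 0,"az": 0,"gripper": 3.8}
    - {"tx": 0,"ty": 0,"tz": 0.5,"ax": 0,"ay": 0,"az": 0,"gripper": 3.8}
    - {"tx": 0,"ty": 0,"tz": 0.3,"ax": 0,"ay": 0,"az": 0,"gripper": 3.8}
    - {"tx": 0,"ty": 0,"tz": 0,"ax": 0,"ay": 0,"az": 0,"gripper": 3.8}
    - {"tx": 0,"ty": 0,"tz": 0,"ax": 0,"ay": 0,"az": 0,"gripper": 3.8}

```text
t: 53.3
eef_pos: [0.5595, -0.1183, 0.0779]
tcp_rot: [-0.138, 3.138, -0.0]
contact_force: [0.7, 0.3, -0.1]
grip_width: 0.0418
```

```bash
python3 - <<'E'
from h import *
to(.559,-.118,.0742,185.03)
E
```

```text
t 53.3 tcp [ 0.5595 -0.1183  0.0779] rot [-0.138  3.138 -0.   ] F [ 0.7  0.3 -0.1] w 0.0417783008350573
heading -174.97 -> tool shift cm [0.05 0.03 0.37] az 0.0
```

Call:
servo_tool:
  moves:
    - {"tx": 0.05,"ty": 0,"tz": 0.25,"ax": 0,"ay": 0,"az": 0,"gripper": 3.8}
    - {"tx": 0,"ty": 0,"tz": 0.12,"ax": 0,"ay": 0,"az": 0,"gripper": 3.8}
    - {"tx": 0,"ty": 0,"tz": 0,"ax": 0,"ay": 0,"az": 0,"gripper": 3.8}
    - {"tx": 0,"ty": 0,"tz": 0,"ax": 0,"ay": 0,"az": 0,"gripper": 3.8}

```text
t: 53.7
eef_pos: [0.5589, -0.1183, 0.0742]
tcp_rot: [-0.138, 3.138, -0.0]
contact_force: [-2.6, 0.6, 5.5]
grip_width: 0.0416
```

Contact is felt (5.5 N), so I'll release, rise and move clear for the final look.

Call:
servo_tool:
  moves:
    - {"tx": 0,"ty": 0,"tz": 0,"ax": 0,"ay": 0,"az": 0,"gripper": 4.5}
    - {"tx": 0,"ty": 0,"tz": 0,"ax": 0,"ay": 0,"az": 0,"gripper": 5.6}
    - {"tx": 0,"ty": 0,"tz": 0,"ax": 0,"ay": 0,"az": 0,"gripper": 6}
    - {"tx": 0,"ty": 0,"tz": -1,"ax": 0,"ay": 0,"az": 0,"gripper": 6}
    - {"tx": 0,"ty": 0,"tz": -2.5,"ax": 0,"ay": 0,"az": 0,"gripper": 6}
    - {"tx": 0,"ty": 0,"tz": -2.5,"ax": 0,"ay": 0,"az": 0,"gripper": 6}
    - {"tx": 0,"ty": 0,"tz": -2.5,"ax": 0,"ay": 0,"az": 0,"gripper": 6}
    - {"tx": 0,"ty": 0,"tz": 0,"ax": 0,"ay": 0,"az": 0,"gripper": 6}

```text
t: 54.5
eef_pos: [0.5602, -0.1188, 0.1625]
tcp_rot: [-0.138, 3.134, -0.003]
contact_force: [-0.4, 0.2, 0.0]
grip_width: 0.0604
```

Call:
servo_tool:
  moves:
    - {"tx": 1,"ty": 2.8,"tz": 0,"ax": 0,"ay": 0,"az": 0,"gripper": 6}
    - {"tx": 1,"ty": 2.8,"tz": 0,"ax": 0,"ay": 0,"az": 0,"gripper": 6}
    - {"tx": 1,"ty": 2.8,"tz": 0,"ax": 0,"ay": 0,"az": 0,"gripper": 6}
    - {"tx": 1,"ty": 2.8,"tz": 0,"ax": 0,"ay": 0,"az": 0,"gripper": 6}
    - {"tx": 1,"ty": 2.8,"tz": 0,"ax": 0,"ay": 0,"az": 0,"gripper": 6}
    - {"tx": 1,"ty": 2.8,"tz": 0,"ax": 0,"ay": 0,"az": 0,"gripper": 6}
    - {"tx": 1,"ty": 2.8,"tz": 0,"ax": 0,"ay": 0,"az": 0,"gripper": 6}
    - {"tx": 0,"ty": 0,"tz": 0,"ax": 0,"ay": 0,"az": 0,"gripper": 6}

```text
t: 55.3
eef_pos: [0.4702, 0.073, 0.1589]
tcp_rot: [0.142, -3.138, -0.001]
contact_force: [-0.1, -0.4, 0.2]
grip_width: 0.0599
```

```bash
python3 - <<'E'
from h import *
st(); snap('top','t4'); snap('scene','s4')
a=cv2.imread('pics/x.png');b=cv2.imread('pics/t4.png');s=cv2.imread('pics/s4.png')
f=lambda q,w,h:cv2.resize(q,(w,h),interpolation=cv2.INTER_CUBIC)
top=np.hstack([f(a[170:255,285:395],400,309),f(b[170:255,285:395],400,309)])
bot=np.hstack([f(s[200:380,160:440],450,290),f(b[165:310,410:500],180,290),f(b[165:310,160:250],170,290)])
cv2.imwrite('pics/fin.png',np.vstack([top,bot]))
ga,gb=a.astype(np.float32).mean(2),b.astype(np.float32).mean(2)
for n,(x0,y0,x1,y1) in dict(puckcube=(297,217,337,250),jar=(349,212,385,248),loupe=(408,180,448,206),tape=(178,172,222,206)).items():
    cc,W=cv2.findTransformECC(ga[y0:y1,x0:x1],gb[y0:y1,x0:x1],np.eye(2,3,dtype=np.float32),cv2.MOTION_TRANSLATION,(3,200,1e-5),None,3); print(n,round(cc,4),W[:,2])
E
```

```text
t 55.3 tcp [0.4702 0.073  0.1589] rot [ 1.420e-01 -3.138e+00 -1.000e-03] F [-0.1 -0.4  0.2] w 0.05989160576664212
puckcube 0.9047 [ 0.4105911  -0.00723554]
jar 0.9564 [ 0.12761776 -0.17800212]
loupe 0.9999 [-0.0014193  -0.00285045]
tape 0.4335 [ 1.1620195 -2.102775 ]
```

View pics/fin.png

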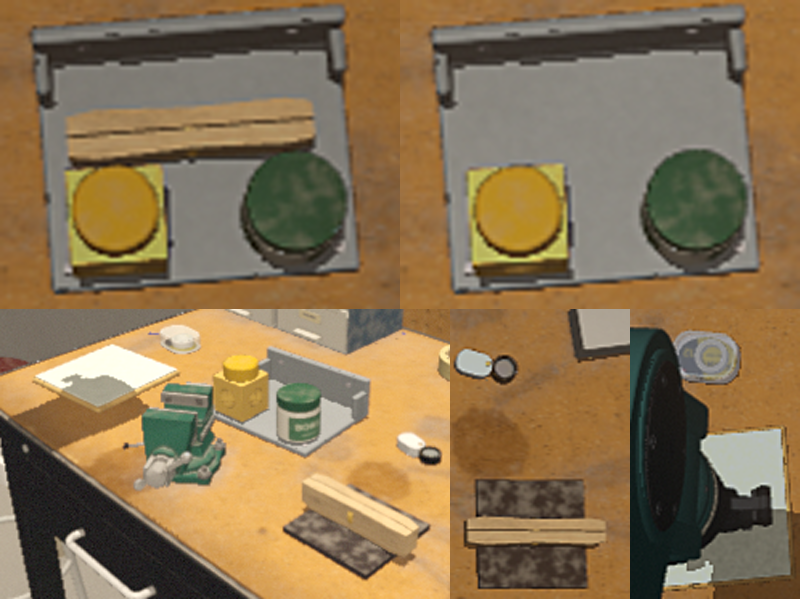

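The final composite shows the puck flat and centred on the cube, the jar upright beside it and the clamp flat across the tile. The arm is clear of everything. Handing in.

```bash
python3 - <<'E'
from h import *
print(hand_in()); st()
E
```

```text
the job is handed in; nothing more can be done
None
the job is handed in; nothing more can be done
```

The job is done and handed in at about 55 s of the 136 s allowed. I cleared the jar, puck and cube onto the board, laid the clamp flat across the middle of the slate tile, then put the cube, jar and puck back.

**Positions:** comparing top views before and after, the puck and cube are within about 0.4 px (under 1 mm) of where they stood. The jar is within about 0.2 px. My reading of the cube corners put the cube about 1.5 mm off instead, the one small disagreement. The puck looks flat and centred on the cube, and the clamp is centred on the tile by eye.

**Loupe and tape case:** the loupe is unmoved (0.00 px). The final tape case comparison failed because the arm hid part of it. By eye it is in the same place in the earlier and last views, and nothing was brought down near it.

**Forces:** contact forces read between moves stayed around 15 N or less.

**Pictures:** I viewed 15, one over the budget of 14. One of those was lost early to a refused move call.

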